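# Balance-check channel beams and set one under the punch

## Task

Try the beams one after another by their middles on the knife-edge stand, the longest first and so on down to the shortest: some have an off-centre weight and tip. Put every beam that tips in the low-walled scrap box; of those that stay level, slide one in along the bed of the punch stand until its scribed cross is directly under the punch tip, and lay the others on the flat wooden board. Everything ends let go and open side down; leave the two jars where they stand.

Things in the scene. Friction and masses are not known exactly. Their poses are not given: they have to be found in the camera images.
- beam_a: aluminium channel beam, open side down, 170 (x) x 30 (y) x 24 high, about 0.25 kg; the beams differ only in length. Origin: middle of length and width, at the underside. Top 4 thick, walls 3, inside ceiling 20 above origin. Plug inside each end, 2 to 18 in from the end, 8 to 20 above origin; some beams have one heavy plug (centre of mass about 25 off the middle; a sound beam: at the middle). None if absent.
- beam_b: aluminium channel beam, open side down, 155 (x) x 30 (y) x 24 high, about 0.24 kg; the beams differ only in length. Origin: middle of length and width, at the underside. Top 4 thick, walls 3, inside ceiling 20 above origin. Plug inside each end, 2 to 18 in from the end, 8 to 20 above origin; some beams have one heavy plug (centre of mass about 25 off the middle; a sound beam: at the middle). None if absent.
- beam_c: aluminium channel beam, open side down, 140 (x) x 30 (y) x 24 high, about 0.22 kg; the beams differ only in length. Origin: middle of length and width, at the underside. Top 4 thick, walls 3, inside ceiling 20 above origin. Plug inside each end, 2 to 18 in from the end, 8 to 20 above origin; some beams have one heavy plug (centre of mass about 25 off the middle; a sound beam: at the middle). None if absent.
- beam_d: aluminium channel beam, open side down, 125 (x) x 30 (y) x 24 high, about 0.21 kg; the beams differ only in length. Origin: middle of length and width, at the underside. Top 4 thick, walls 3, inside ceiling 20 above origin. Plug inside each end, 2 to 18 in from the end, 8 to 20 above origin; some beams have one heavy plug (centre of mass about 25 off the middle; a sound beam: at the middle). None if absent.
- beam_e: aluminium channel beam, open side down, 110 (x) x 30 (y) x 24 high, about 0.19 kg; the beams differ only in length. Origin: middle of length and width, at the underside. Top 4 thick, walls 3, inside ceiling 20 above origin. Plug inside each end, 2 to 18 in from the end, 8 to 20 above origin; some beams have one heavy plug (centre of mass about 25 off the middle; a sound beam: at the middle). None if absent.
- beam_a_mark (a point): scribed dark cross on the top face of beam_a, on its centre line, 40 from its middle toward its +x end, 24 above its origin
- beam_b_mark (a point): scribed dark cross on the top face of beam_b, on its centre line, 40 from its middle toward its +x end, 24 above its origin
- beam_c_mark (a point): scribed dark cross on the top face of beam_c, on its centre line, 40 from its middle toward its +x end, 24 above its origin
- beam_d_mark (a point): scribed dark cross on the top face of beam_d, on its centre line, 40 from its middle toward its +x end, 24 above its origin
- beam_e_mark (a point): scribed dark cross on the top face of beam_e, on its centre line, 40 from its middle toward its +x end, 24 above its origin
- knife_stand: fixed balancing stand: base plate 180 (its x) x 56 x 10 high with a slim upright steel blade at the middle; origin at the middle of the base's underside, z up. A beam is laid along x, straddling the blade.
- knife_edge (a point): middle of the blade's top, 46 above the bench: a flat land 10 (x) by 16 (y) on which a beam's inside ceiling rests (a level beam's origin is then 26 up). Round the blade a foot block 44 x 16, up to 20 high. A sound beam let go with its middle within 4 of the land's stays level; one with an off-centre weight tips 0.2 to 0.3 rad till its end rests on the base.
- punch_stand: fixed: flat bed x -85 to +130, 84 wide, 4 high; at x = +113 a column, 22 diameter, 104 high, with an arm (79 to 97 above the bench, 20 wide) back to the punch. Origin under the bed on its centre line, +x toward the column. A beam lies on the bed along x, marked end toward the column, its middle then at the origin.
- punch_tip (a point): point of the fixed 10 diameter punch, pointing down, at x = +40 of the punch stand, 38 above the bench: 10 clear of the top of a beam lying on the bed, so the beam has to be slid in under it along x.
- scrap_box: loose low open box of brown board, 184 (x) x 160 (y) outside, walls 4 thick and 22 high all round, floor about 4 to 5 thick; origin at the middle of its underside, z up; 0.6 kg
- pass_board: loose flat wooden board, 170 (x) x 160 (y) x 8 thick, no walls; origin at the middle of its underside, z up; 0.7 kg
- wax_jar: bystander: glass jar with a tin lid, 58 diameter x 58 high, behind the beams; origin at the middle of its underside
- grease_jar: bystander: dark jar, 53 diameter x 47 high, behind the beams; origin at the middle of its underside

How it is judged:
On the way, in this order (a step that is already met when the one before it is completed fails the run):
1. the 170 mm beam has been let go on the knife edge by its middle (contact force between beam_a and knife_stand above 0.5 N and contact force between beam_a and the fingers below 0.05 N and z of beam_a in the frame of knife_stand above 0.018 m and horizontal distance between beam_a and knife_edge below 0.02 m), for 0.3 s.
2. the 155 mm beam has been let go on the knife edge by its middle (contact force between beam_b and knife_stand above 0.5 N and contact force between beam_b and the fingers below 0.05 N and z of beam_b in the frame of knife_stand above 0.018 m and horizontal distance between beam_b and knife_edge below 0.02 m), for 0.3 s.
3. the 140 mm beam has been let go on the knife edge by its middle (contact force between beam_c and knife_stand above 0.5 N and contact force between beam_c and the fingers below 0.05 N and z of beam_c in the frame of knife_stand above 0.018 m and horizontal distance between beam_c and knife_edge below 0.02 m), for 0.3 s.
4. the 125 mm beam has been let go on the knife edge by its middle (contact force between beam_d and knife_stand above 0.5 N and contact force between beam_d and the fingers below 0.05 N and z of beam_d in the frame of knife_stand above 0.018 m and horizontal distance between beam_d and knife_edge below 0.02 m), for 0.3 s.
5. the 110 mm beam has been let go on the knife edge by its middle (contact force between beam_e and knife_stand above 0.5 N and contact force between beam_e and the fingers below 0.05 N and z of beam_e in the frame of knife_stand above 0.018 m and horizontal distance between beam_e and knife_edge below 0.02 m), for 0.3 s.
At the end, for the whole second after the job is handed in: One sound beam lies flat on the punch stand's bed with its cross within 5 mm (horizontally) of the punch tip; every other sound beam lies flat, open side down, on the wooden board (its middle over the board); every off-weight beam is in the scrap box, open side down; all are at rest (((horizontal distance between beam_a_mark and punch_tip below 0.005 m and z of beam_a in the frame of punch_stand between 0.002 and 0.008 m and linear speed of beam_a below 0.03 m/s and angle between beam_a's own z axis and vertical below 0.15 rad) or (horizontal distance between beam_c_mark and punch_tip below 0.005 m and z of beam_c in the frame of punch_stand between 0.002 and 0.008 m and linear speed of beam_c below 0.03 m/s and angle between beam_c's own z axis and vertical below 0.15 rad) or (horizontal distance between beam_e_mark and punch_tip below 0.005 m and z of beam_e in the frame of punch_stand between 0.002 and 0.008 m and linear speed of beam_e below 0.03 m/s and angle between beam_e's own z axis and vertical below 0.15 rad)) and ((horizontal distance between beam_a_mark and punch_tip below 0.005 m and z of beam_a in the frame of punch_stand between 0.002 and 0.008 m and linear speed of beam_a below 0.03 m/s and angle between beam_a's own z axis and vertical below 0.15 rad) or (x of beam_a in the frame of pass_board between -0.06 and 0.06 m and y of beam_a in the frame of pass_board between -0.08 and 0.08 m and z of beam_a in the frame of pass_board between 0.004 and 0.014 m and linear speed of beam_a below 0.03 m/s and angle between beam_a's own z axis and vertical below 0.15 rad)) and ((horizontal distance between beam_c_mark and punch_tip below 0.005 m and z of beam_c in the frame of punch_stand between 0.002 and 0.008 m and linear speed of beam_c below 0.03 m/s and angle between beam_c's own z axis and vertical below 0.15 rad) or (x of beam_c in the frame of pass_board between -0.06 and 0.06 m and y of beam_c in the frame of pass_board between -0.08 and 0.08 m and z of beam_c in the frame of pass_board between 0.004 and 0.014 m and linear speed of beam_c below 0.03 m/s and angle between beam_c's own z axis and vertical below 0.15 rad)) and ((horizontal distance between beam_e_mark and punch_tip below 0.005 m and z of beam_e in the frame of punch_stand between 0.002 and 0.008 m and linear speed of beam_e below 0.03 m/s and angle between beam_e's own z axis and vertical below 0.15 rad) or (x of beam_e in the frame of pass_board between -0.06 and 0.06 m and y of beam_e in the frame of pass_board between -0.08 and 0.08 m and z of beam_e in the frame of pass_board between 0.004 and 0.014 m and linear speed of beam_e below 0.03 m/s and angle between beam_e's own z axis and vertical below 0.15 rad)) and x of beam_b in the frame of scrap_box between -0.06 and 0.06 m and y of beam_b in the frame of scrap_box between -0.075 and 0.075 m and z of beam_b in the frame of scrap_box between -0.002 and 0.035 m and linear speed of each of beam_b, beam_d below 0.03 m/s and angle between each of beam_b, beam_d's own z axis and vertical below 0.4 rad and x of beam_d in the frame of scrap_box between -0.06 and 0.06 m and y of beam_d in the frame of scrap_box between -0.075 and 0.075 m and z of beam_d in the frame of scrap_box between -0.002 and 0.035 m); the robot touches nothing.
It fails at once if the wax jar is pushed more than 4 cm or tipped (distance of wax_jar from where it was at the start of the episode above 0.04 m or angle between wax_jar's own z axis and vertical above 0.5 rad).
It fails at once if the grease jar is pushed more than 4 cm or tipped (distance of grease_jar from where it was at the start of the episode above 0.04 m or angle between grease_jar's own z axis and vertical above 0.5 rad).
Of beam_a, beam_b, beam_c, beam_d, beam_e only 4 to 5 are there at a start; the rules pass over those that are not, and their reading is None.
At some moment in a run one of beam_a, beam_b, beam_c, beam_d, beam_e, scrap_box, pass_board may be knocked a few centimetres aside while the robot is not near it.
It also fails if it takes over 210 s, if anything falls off the work surface, if the arm or the gripper's body presses on something with over 40 N, if the wrist force passes 120 N, or if a joint passes its speed limit or range.

## Robot

A 6-joint arm with a two-finger parallel gripper is mounted at the origin on a cart in front of the work surface, level with it; the furniture and walls round the work are solid. World frame = base frame: x ahead of the robot, y to its left, z up, the work surface at z = 0. Lengths are in m, angles in rad, forces in N, time in s.
With the tool pointing down it reaches from about 0.3 to 0.775 m from the base axis. Payload 14.6 kg.
Tool frame: the origin (TCP) lies midway between the tips of the shut fingers; the grasp point (between the pads) lies 19 mm behind it; z points along the fingers, y is the line along which they close (so a half turn about z gives the same grasp; the last joint's range is limited). The gripper opens to 94 mm and grips with 3 to 60 N. Pads are 16 mm wide; open, the fingers measure 119 mm over their backs; the gripper's body (75 mm by 177 mm) begins 78 mm behind the grasp point.
Start: joints at [1.201, 0.3, 1.521, -0, 1.321, -0.067], TCP at [0.164, 0.525, 0.171] pointing down, gripper open.
Joint ranges: [-3.03, 3.03], [-0.79, 2.21], [0.23, 2.52], [-1.04, 4.18], [0, 3.07], [-2.55, 2.55]. Speed limits (rad/s): [2.22, 2.22, 2.57, 3.14, 3.14, 3.14].

## Interface

Orientations are given as [roll, pitch, yaw] about the fixed x, y, z axes, in that order (R = Rz(yaw) Ry(pitch) Rx(roll)).
In Python, from bench import r, get_image, camera_model, spotter gives the robot as it stands. The module is installed in compiled form; this text tells all that it offers.
- The arm moves only by the tool send_rows, never from a script. Its argument "deltas" is a list of rows, each a list of 2 entries, a list of its own where there are three numbers: the shift along the tool's x, y, z in m, then the turn, a rotation vector about the tool's x, y, z in rad. A call has 1 to 20 rows; each row shifts and turns the commanded pose from where the row before left it, along the tool's axes as they then stand; what a row does not reach is not made up. A row lasts 1/8 s, in which the tool goes at most 62.5 mm and 10.7 degrees, less where a joint would pass 70% of its speed; a pose out of reach is approached as far as the arm can. A call is refused whole if a number of a shift passes 0.0625 or a number of a turn 0.188, either way. A call with a gripper value outside its range is refused whole. "fingers" is the finger opening in m, from 0 to 0.094, set as the call begins (left out, the last holds). The fingers move at their own pace and stop on an object; the grip force is fixed at half the most. Time passes only in rows, so rows that do not move let the fingers close. It gives the time, the measured TCP pose, the force, the opening and the grip force at its end, in the units of the state.
- r.observe(): the state, without advancing time (a new reading comes with each control period).
- get_image(name): name is "scene" or "top" or "wrist"; returns the picture (420x560x3 uint8, red, green, blue); there is no depth.
- camera_model(name): a dict with "fx", "fy", "cx", "cy" (pixels), "k1" (the pictures are not rectified: a ray, as slopes to the right and down, at radius r is drawn at 1 + k1 r^2 times it, then the intrinsics apply), "rvec" (rotation vector, rad) and "tvec" (3), from world to camera coordinates, as OpenCV has them. Camera axes: x right, y down, z forward; pixel columns grow to the right and rows downward; lengths in m; the calibration is good to about 2 mm. A picture is of the moment at which its call begins: read the wrist's pose just before it. camera_model takes no time and is no camera call; for the wrist camera it gives the pose at the moment of the call.
- r.hand_in(): hands the job in; it is judged then, once.
Trained networks look in the newest picture that a camera, given by its name, has taken for a name from the list of things; names that differ only in an ending like _2 or _b are one class to them, and where a whole thing is asked for, a point or a joint stands for the part that bears it (a point fixed in the world has none). Each returns a list of dicts, best first, with "score" (0 to 1); they miss things now and then, are a little off and sometimes report something else, mostly with a low value. They report only what shows in the picture. A call takes as long as a camera call.
- spotter.regions_of(label, camera): "pixels" (420x560 bool, what is visible of it) and "position" ([row, column] in pixels, amid what is visible of it).
The state is a dict: "clock": time; "joint_positions": joint angles; "joint_vel": joint speeds; "tau": joint torques, N m; "tool_pos": TCP position; "orientation": TCP orientation; "force": force on the tool from outside, world axes, zero at the start; "moment": the same for the moment, N m; "grip_width": opening from 0.0 (shut) to 1.0 (fully open); "gripper_force": force on a finger pad.
Only numpy, scipy, OpenCV 4.12 (cv2) and the standard library are available. Lean on these libraries where they do the work, as an engineer would, in place of code of your own. Each camera call takes 0.05 s, during which the arm holds its last target. There are 200 camera calls.

## Working session

There is one attempt and no reset: what is moved stays moved. The work goes in short steps, Python scripts to look and compute and a tool call to move; the robot and the scene stay as the last step left them, time stands still between calls to the robot, and variables do not carry over. Pictures are saved under pics/ and viewed, at most 14 in all, crops included, and the job is handed in when it is done.

Besides the shell and the picture viewer there is one more tool, called after ">>>" as name(argument=value, ...), one argument or row to a line, values as JSON. send_rows: Moves the arm, as the interface text tells. Its arguments: {"type":"object","properties":{"deltas":{"type":"array","items":{"type":"array"}},"fingers":{"type":"number"}},"required":["deltas"]}

```bash
mkdir -p pics
cat > h.py <<'E'
import numpy as np, cv2
from scipy.spatial.transform import Rotation as R
from bench import r, get_image, camera_model, spotter
def save(im,n): cv2.imwrite('pics/'+n+'.png',cv2.cvtColor(im,cv2.COLOR_RGB2BGR))
def unproj(cam,px,z,m=None):
    "px: Nx2 (col,row) -> world xy at height z"
    m=m or camera_model(cam); px=np.atleast_2d(np.array(px,float))
    d=np.c_[(px[:,0]-m['cx'])/m['fx'],(px[:,1]-m['cy'])/m['fy']]
    s=d.copy()
    for _ in range(20): s=d/(1+m['k1']*(s**2).sum(1,keepdims=True))
    Rm=R.from_rotvec(m['rvec']).as_matrix(); C=-Rm.T@np.array(m['tvec'])
    w=np.c_[s,np.ones(len(s))]@Rm
    return (C+w*((z-C[2])/w[:,2])[:,None])[:,:2]
def proj(cam,P,m=None):
    m=m or camera_model(cam); P=np.atleast_2d(P)
    c=P@R.from_rotvec(m['rvec']).as_matrix().T+np.array(m['tvec'])
    s=c[:,:2]/c[:,2:]; s=s*(1+m['k1']*(s**2).sum(1,keepdims=True))
    return s*[m['fx'],m['fy']]+[m['cx'],m['cy']]
E
python3 - <<'E'
from h import *
for c in ('top','scene'):
    save(get_image(c),c+'0'); m=camera_model(c)
    Rm=R.from_rotvec(m['rvec']).as_matrix(); print(c,-Rm.T@np.array(m['tvec']),Rm[2],m['fx'])
for n,z in [('beam_a',.024),('knife_stand',.01),('punch_stand',.004),('scrap_box',.022),('pass_board',.008),('wax_jar',.058),('grease_jar',.047)]:
    for d in spotter.regions_of(n,'top'):
        p=d['pixels'].astype(np.uint8); ys,xs=np.nonzero(p)
        (c,s,a)=cv2.minAreaRect(np.c_[xs,ys].astype(np.float32))
        b=cv2.boxPoints((c,s,a)); w=unproj('top',b,z)
        print(n,round(d['score'],2),np.round(c),w.mean(0).round(3),'sides',np.linalg.norm(w[1]-w[0]).round(3),np.linalg.norm(w[2]-w[1]).round(3),'ang',np.degrees(np.arctan2(*(w[1]-w[0])[::-1])).round(1),len(xs))
print(r.observe())
E
```

```text
top [ 0.3183049  -0.01469298  1.25903665] [ 0.16015163 -0.0227975  -0.98682913] 404.8559715886669
scene [-0.37298494 -0.61400853  0.73551703] [ 0.71061589  0.45000497 -0.54085173] 538.3511809348196
beam_a 0.75 [363. 219.] [ 0.505 -0.298] sides 0.037 0.169 ang -82.3 597
beam_a 0.65 [288. 224.] [ 0.492 -0.063] sides 0.034 0.153 ang -89.2 510
beam_a 0.61 [340. 232.] [ 0.464 -0.223] sides 0.039 0.143 ang -77.7 524
beam_a 0.56 [389. 235.] [ 0.454 -0.375] sides 0.037 0.125 ang -81.6 464
knife_stand 0.85 [253. 218.] [0.517 0.044] sides 0.18 0.057 ang -10.5 1012
punch_stand 0.97 [208. 211.] [0.543 0.184] sides 0.089 0.241 ang -84.3 1919
punch_stand 0.17 [389. 235.] [ 0.456 -0.38 ] sides 0.037 0.126 ang -81.6 440
scrap_box 0.7 [163. 194.] [0.595 0.322] sides 0.169 0.185 ang -91.0 3035
pass_board 0.74 [162. 257.] [0.401 0.323] sides 0.168 0.175 ang -89.2 2978
wax_jar 0.8 [344. 173.] [ 0.641 -0.239] sides 0.07 0.054 ang -28.1 325
wax_jar 0.5 [253. 218.] [0.509 0.042] sides 0.173 0.055 ang -10.6 1028
grease_jar 0.53 [305. 174.] [ 0.646 -0.12 ] sides 0.054 0.05 ang -1.6 237
{'clock': 0.45, 'joint_positions': array([ 1.20139559e+00,  3.00010094e-01,  1.52106563e+00, -2.39730203e-06,
        1.32069350e+00, -6.66438278e-02]), 'joint_vel': array([ 0.00060117,  0.00014048,  0.00023704, -0.00078474, -0.0001339 ,
       -0.00080325]), 'tau': array([-1.54212803e-04, -5.31268895e+01, -3.52675438e+01,  7.09093781e-02,
        2.14641262e-02, -2.87069440e-05]), 'tool_pos': array([0.16399482, 0.52493606, 0.17075738]), 'orientation': array([-3.14141632e+00, -9.44115703e-06,  2.83883633e+00]), 'force': array([-0.14613526, -0.61458009, -0.18456726]), 'moment': array([0.00218948, 0.04637709, 0.02115088]), 'gripper_force': 0.0, 'grip_width': 0.9990842980261136}
```

View pics/top0.png

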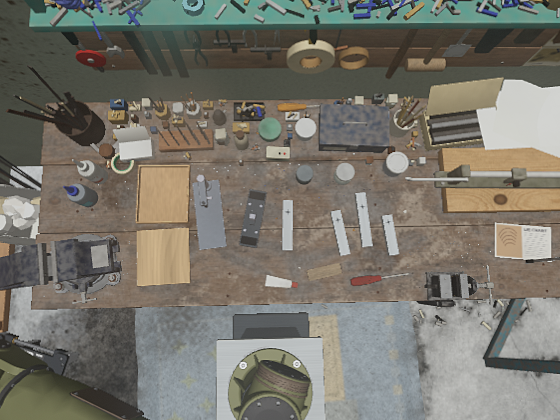

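View pics/scene0.png

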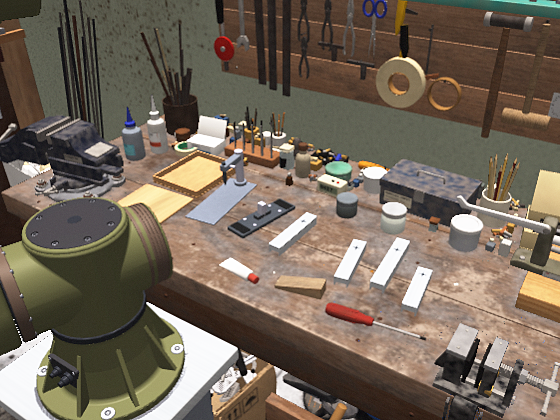

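Top view: four beams with tops near pixels (288,224), (340,232), (363,219) and (389,235), marks at their far ends. The knife stand is at (253,218), the punch stand at (208,211) with its column at the far end, the box at (163,194) and the board at (162,257). The jars are at (305,174) and (344,173). I'll move over the beams for a close look.

```bash
cat >> h.py <<'E'
def plan(tx,ty,tz,yaw=None,step=.05):
    "print turn rows then shift in tool axes (tool kept pointing down)"
    s=r.observe(); Rt=R.from_euler('xyz',s['orientation']); p=np.array(s['tool_pos'])
    if yaw is None: yaw=s['orientation'][2]
    Rd=R.from_euler('xyz',[np.pi,0,yaw])
    w=(Rt.inv()*Rd).as_rotvec(); n=int(np.ceil(np.abs(w).max()/.15)) or 1
    d=Rd.inv().apply(np.array([tx,ty,tz])-p); m=max(1,int(np.ceil(np.abs(d).max()/step)))
    print(f'at {p.round(4)} yaw {s["orientation"][2]:.3f}; turn {n} x {(w/n).round(4)}; then shift {m} x {(d/m).round(4)} total {d.round(4)} axes+world t={s["clock"]:.1f}')
E
python3 - <<'E'
from h import *
m=camera_model('wrist'); Rm=R.from_rotvec(m['rvec']).as_matrix(); print(-Rm.T@np.array(m['tvec']),Rm.round(3),m['fx'])
plan(.42,-.02,.36,np.pi)
E
```

```text
[0.09977885 0.54533149 0.38584387] [[ 0.297  0.955 -0.001]
 [ 0.927 -0.289  0.239]
 [ 0.228 -0.072 -0.971]] 298.430149803635
at [0.164  0.5249 0.1708] yaw 2.839; turn 3 x [-1.000e-04 -0.000e+00 -1.009e-01]; then shift 11 x [-0.0233 -0.0495 -0.0172] total [-0.256  -0.5449 -0.1892] axes+world t=0.5
```

>>> send_rows(
  deltas=[
    [[0,0,-0.02],[0,0,-0.1]],
    [[0,0,-0.02],[0,0,-0.1]],
    [[0,0,-0.02],[0,0,-0.1]],
    [[-0.02,-0.05,0],[0,0,0]],
    [[-0.02,-0.05,0],[0,0,0]],
    [[-0.02,-0.05,0],[0,0,0]],
    [[-0.02,-0.05,0],[0,0,0]],
    [[-0.02,-0.05,0],[0,0,0]],
    [[-0.02,-0.05,0],[0,0,0]],
    [[-0.02,-0.05,0],[0,0,0]],
    [[-0.02,-0.05,0],[0,0,0]],
    [[-0.02,-0.05,0],[0,0,0]],
    [[-0.02,-0.05,0],[0,0,0]],
    [[-0.02,-0.05,0],[0,0,0]],
    [[-0.02,-0.05,0],[0,0,0]],
    [[0,-0.05,0],[0,0,0]],
    [[0,0,0],[0,0,0]],
    [[0,0,0],[0,0,0]],
  ],
)

```text
clock: 2.7
tool_pos: [0.4021, -0.1253, 0.2309]
orientation: [3.141, 0.0, 3.138]
force: [0.3, 0.1, -0.2]
grip_width: 0.997
gripper_force: 0.0
```

Run:
```python
from h import *
s=r.observe(); print(s['tool_pos'],s['orientation'],s['clock'])
m=camera_model('wrist'); save(get_image('wrist'),'w1')
for n,z in [('beam_a',.024),('knife_stand',.01)]:
    for d in spotter.regions_of(n,'wrist'):
        ys,xs=np.nonzero(d['pixels'])
        b=cv2.boxPoints(cv2.minAreaRect(np.c_[xs,ys].astype(np.float32))); w=unproj('wrist',b,z,m)
        print(n,round(d['score'],2),b.mean(0).round(),w.mean(0).round(4),'sides',np.linalg.norm(w[1]-w[0]).round(3),np.linalg.norm(w[2]-w[1]).round(3),'ang',np.degrees(np.arctan2(*(w[1]-w[0])[::-1])).round(1))
```

```text
[ 0.40210781 -0.12532483  0.23086327] [3.14138345e+00 3.23507057e-05 3.13837265e+00] 2.7
beam_a 0.94 [327. 239.] [ 0.4929 -0.0622] sides 0.156 0.032 ang 178.0
beam_a 0.89 [118. 216.] [ 0.4546 -0.3751] sides 0.045 0.128 ang 102.4
beam_a 0.73 [219. 222.] [ 0.4639 -0.2214] sides 0.037 0.142 ang 104.3
beam_a 0.67 [172. 244.] [ 0.501  -0.2971] sides 0.04 0.167 ang 99.5
knife_stand 0.68 [392. 246.] [0.5108 0.0437] sides 0.172 0.058 ang 166.3
knife_stand 0.38 [473. 240.] [0.5012 0.1765] sides 0.161 0.086 ang -172.9
```

View pics/w1.png

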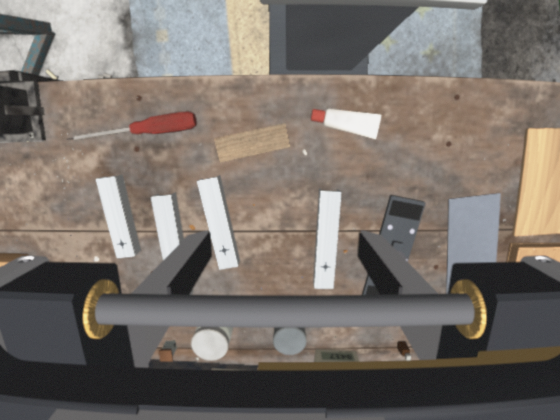

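Wrist view: beam b is at (327,239), c at (219,222), d at (118,216), and a at (172,244), partly behind a finger. The knife stand is at (392,246), half hidden. Next views: the knife stand head on, then beam a.

>>> send_rows(
  deltas=[
    [[0,0.042,0],[0,0,0]],
    [[0,0.042,0],[0,0,0]],
    [[0,0.042,0],[0,0,0]],
    [[0,0.042,0],[0,0,0]],
    [[0,0,0],[0,0,0]],
    [[0,0,0],[0,0,0]],
  ],
)

```text
clock: 3.6
tool_pos: [0.4025, 0.0424, 0.2309]
orientation: [-3.141, 0.0, 3.14]
force: [0.5, -1.0, -0.3]
grip_width: 0.999
gripper_force: 0.0
```

```bash
cat >> h.py <<'E'
def rects(n,z,cam='wrist',img=None,near=None,tol=.04):
    "look, return list of (centre,ang of long side mod 180,L,W,score,mark)"
    m=camera_model(cam); im=get_image(cam)
    if img: save(im,img)
    out=[]
    for d in spotter.regions_of(n,cam):
        if d['score']<.3: continue
        k=d['pixels'].astype(np.uint8); ys,xs=np.nonzero(k)
        w=unproj(cam,np.c_[xs,ys],z,m)*1000
        (c,(a,b),t)=cv2.minAreaRect(w.astype(np.float32)); 
        if a<b: a,b,t=b,a,t+90
        t=(t+90)%180-90
        mk=None
        if n.startswith('beam'):
            ke=cv2.erode(k,np.ones((5,5))); g=cv2.GaussianBlur(cv2.cvtColor(im,cv2.COLOR_RGB2GRAY).astype(np.float32),(3,3),0)
            if ke.any():
                g2=np.where(ke>0,g,999); wt=np.clip(np.median(g[ke>0])-40-g2,0,None)
                if wt.sum()>0:
                    yy,xx=np.indices(g.shape); q=[(wt*xx).sum()/wt.sum(),(wt*yy).sum()/wt.sum()]; mk=(unproj(cam,q,z,m)[0]).round(4)
        c=np.array(c)/1000
        if near is None or np.hypot(*(c-near))<tol:
            print(n,round(d['score'],2),'c',c.round(4),'L %.0f W %.0f ang %.1f'%(a,b,t),'mark',mk,None if mk is None else np.linalg.norm(mk-c).round(4))
            out.append((c,t,a,b,d['score'],mk))
    return out,im,m
E
python3 - <<'E'
from h import *
o,im,m=rects('knife_stand',.01,img='w2')
s=r.observe(); print(s['tool_pos'])
rects('punch_stand',.004)
rects('beam_a',.024)
rects('knife_stand',.01,'top');rects('beam_a',.024,'top');rects('pass_board',.008,'top');rects('scrap_box',.022,'top')
for P in ([s['tool_pos']]): print('tcp px',proj('wrist',P,m), proj('wrist',[.517,.044,.046],m))
E
```

```text
knife_stand 0.65 c [0.5111 0.0466] L 169 W 56 ang -10.9 mark None None
[0.40264518 0.0417672  0.23087349]
punch_stand 0.76 c [0.5753 0.1879] L 303 W 89 ang 7.5 mark None None
beam_a 0.98 c [ 0.4739 -0.2943] L 109 W 47 ang 4.5 mark [ 0.4716 -0.2811] 0.0134
beam_a 0.84 c [ 0.4653 -0.2185] L 139 W 45 ang 9.8 mark [ 0.4579 -0.2061] 0.0144
beam_a 0.73 c [ 0.4547 -0.3703] L 124 W 52 ang 7.0 mark [ 0.4496 -0.3573] 0.014
knife_stand 0.72 c [0.5668 0.033 ] L 81 W 58 ang -9.8 mark None None
beam_a 0.77 c [ 0.4638 -0.2225] L 141 W 38 ang 10.1 mark [ 0.5035 -0.2173] 0.04
beam_a 0.76 c [ 0.5026 -0.2991] L 179 W 40 ang 5.3 mark [ 0.5437 -0.2958] 0.0413
beam_a 0.7 c [ 0.4919 -0.0617] L 153 W 33 ang -3.0 mark [ 0.5312 -0.0633] 0.0394
pass_board 0.87 c [0.4029 0.3209] L 171 W 160 ang 1.9 mark None None
scrap_box 0.74 c [0.5953 0.3217] L 185 W 165 ang -0.9 mark None None
tcp px [[283.64821633 225.30522545]] [[285.65184201 262.40566288]]
```

View pics/w2.png

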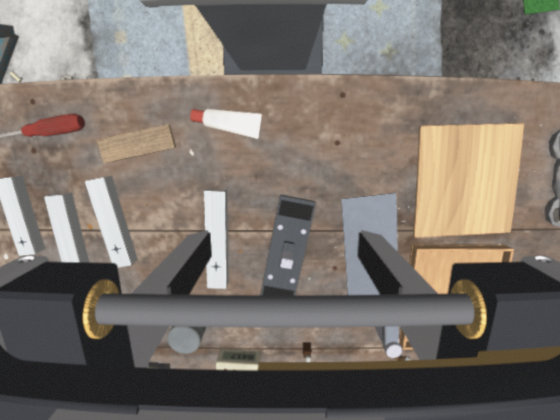

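Run:
```python
from h import *
m=camera_model('wrist'); im=get_image('wrist'); g=cv2.cvtColor(im,cv2.COLOR_RGB2GRAY)
c=g[225:295,255:325]; save(cv2.resize(im[190:300,250:330],None,fx=5,fy=5,interpolation=cv2.INTER_CUBIC)[:,:],'kz')
y,x=np.nonzero(g[250:280,275:300]>170); print(len(x),x.min()+275,x.max()+275,y.min()+250,y.max()+250)
q=[x.mean()+275,y.mean()+250]; print(q,unproj('wrist',q,.046,m),unproj('wrist',q,.02,m))
# top camera
mt=camera_model('top'); it=get_image('top'); p=proj('top',[.517,.044,.046],mt)[0]; print(p)
save(cv2.resize(it[185:255,220:290],None,fx=8,fy=8,interpolation=cv2.INTER_CUBIC),'kt')
for d in spotter.regions_of('knife_stand','top'):
    ys,xs=np.nonzero(d['pixels']); print(d['score'],ys.min(),ys.max(),xs.min(),xs.max())
```

```text
97 281 293 259 279
[np.float64(286.6185567010309), np.float64(263.88659793814435)] [[0.51935112 0.04510527]] [[0.53131664 0.04528261]]
[252.47396714 215.61377569]
0.82 190 212 247 266
```

View pics/kz.png

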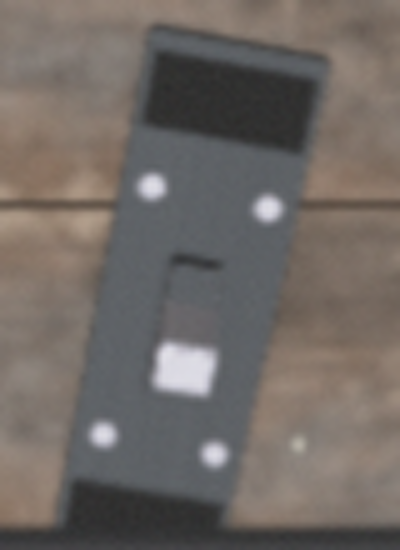

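The crop shows the land at pixel (287.4,264.0) and four base bolts whose mean is (286.9,254.2).

Run:
```python
from h import *
m=camera_model('wrist')
b=np.array([(152,187),(268,208),(103,434),(214,454)])/5+[250,190]-.4
w=unproj('wrist',b,.012,m); print(w.mean(0),np.degrees(np.arctan2(*((w[2]+w[3]-w[0]-w[1]))[::-1])),np.degrees(np.arctan2(*((w[1]+w[3]-w[0]-w[2]))[::-1])))
print(unproj('wrist',[287.,263.6],.046,m))
```

```text
[0.51882594 0.04496687] -11.001729496305616 78.91537765158424
[[0.51889949 0.04570201]]
```

>>> send_rows(
  deltas=[
    [[0,-0.05,0],[0,0,0]],
    [[0,-0.05,0],[0,0,0]],
    [[0,-0.05,0],[0,0,0]],
    [[0,-0.05,0],[0,0,0]],
    [[0,-0.05,0],[0,0,0]],
    [[0,-0.05,0],[0,0,0]],
    [[0,-0.04,0],[0,0,0]],
    [[0,0,0],[0,0,0]],
    [[0,0,0],[0,0,0]],
  ],
)

```text
clock: 5.58
tool_pos: [0.4017, -0.2972, 0.2307]
orientation: [3.141, -0.0, 3.139]
force: [-0.5, -0.1, -0.6]
grip_width: 1.003
gripper_force: 0.0
```

Run:
```python
from h import *
o,im,m=rects('beam_a',.024)
c,t=o and min(o,key=lambda q:abs(q[0][1]+.298))[:2]
```

```text
beam_a 0.92 c [ 0.4901 -0.0671] L 157 W 43 ang -1.7 mark [ 0.4757 -0.0803] 0.0196
beam_a 0.72 c [ 0.4992 -0.2997] L 161 W 30 ang 4.6 mark [ 0.5464 -0.2963] 0.0473
beam_a 0.7 c [ 0.4654 -0.2247] L 143 W 35 ang 10.4 mark [ 0.5058 -0.217 ] 0.0411
beam_a 0.53 c [0.4757 0.0387] L 108 W 71 ang -4.8 mark [0.4473 0.0468] 0.0295
```

>>> send_rows(
  deltas=[
    [[0.03,0,0],[0,0,0]],
    [[0.03,0,0],[0,0,0]],
    [[0,0,0],[0,0,0]],
    [[0,0,0],[0,0,0]],
  ],
)

```text
clock: 6.18
tool_pos: [0.3424, -0.2972, 0.2312]
orientation: [-3.141, 0.001, 3.139]
force: [-0.4, -0.1, -0.5]
grip_width: 0.997
gripper_force: 0.0
```

Run:
```python
from h import *
o,im,m=rects('beam_a',.024,img='w3')
p=proj('wrist',[[.505,-.2995,.024]],m)[0]; print(p)
x,y=p.astype(int); save(cv2.resize(im[y-75:y+75,x-50:x+50],None,fx=4,fy=4,interpolation=cv2.INTER_CUBIC),'az')
print(x-50,y-75)
```

```text
beam_a 0.96 c [ 0.4652 -0.0672] L 106 W 41 ang -2.0 mark [ 0.4527 -0.0793] 0.0174
beam_a 0.83 c [ 0.5043 -0.2992] L 172 W 30 ang 4.1 mark None None
beam_a 0.69 c [ 0.4589 -0.2264] L 132 W 32 ang 10.0 mark [ 0.5059 -0.217 ] 0.0479
beam_a 0.57 c [ 0.4535 -0.3778] L 127 W 35 ang 6.7 mark [ 0.4635 -0.3679] 0.014
[283.24074546 284.75050254]
233 209
```

View pics/az.png

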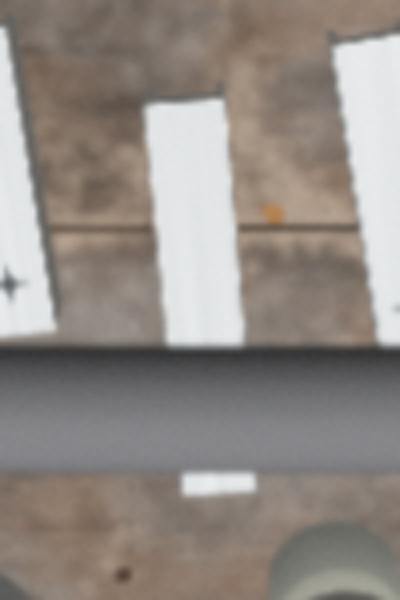

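Both ends of beam a show here: its middle is at (0.5045,-0.2993), angle 4.6°, length 172. Now the grasp.

Run:
```python
from h import *
plan(.5045,-.2993,.10,np.radians(-175.4))
```

```text
at [ 0.3424 -0.2973  0.2309] yaw 3.140; turn 1 x [-0.      0.0001 -0.0822]; then shift 4 x [-0.0403 -0.0038  0.0327] total [-0.1614 -0.015   0.1309] axes+world t=6.3
```

>>> send_rows(
  deltas=[
    [[0,0,0],[0,0,-0.0822]],
    [[-0.0403,-0.0038,0.0327],[0,0,0]],
    [[-0.0403,-0.0038,0.0327],[0,0,0]],
    [[-0.0403,-0.0038,0.0327],[0,0,0]],
    [[-0.0403,-0.0038,0.0327],[0,0,0]],
    [[0,0,0],[0,0,0]],
    [[0,0,0],[0,0,0]],
    [[0,0,0],[0,0,0]],
  ],
  fingers=0.06,
)

```text
clock: 7.28
tool_pos: [0.5035, -0.3003, 0.1015]
orientation: [-3.14, 0.002, -3.063]
force: [0.4, 1.0, 0.8]
grip_width: 0.64
gripper_force: 0.0
```

Run:
```python
from h import *
plan(.5045,-.2993,.005,np.radians(-175.4))
```

```text
at [ 0.5035 -0.3003  0.1015] yaw -3.063; turn 1 x [-0.0014  0.0016 -0.0013]; then shift 2 x [-0.0005  0.0005  0.0482] total [-0.001   0.0009  0.0965] axes+world t=7.3
```

>>> send_rows(
  deltas=[
    [[-0.001,0.001,0.04],[0,0,0]],
    [[0,0,0.04],[0,0,0]],
    [[0,0,0.016],[0,0,0]],
    [[0,0,0],[0,0,0]],
    [[0,0,0],[0,0,0]],
  ],
)

```text
clock: 7.9
tool_pos: [0.5053, -0.2995, 0.0059]
orientation: [-3.14, 0.002, -3.062]
force: [1.2, -0.2, -0.1]
grip_width: 0.636
gripper_force: 0.0
```

>>> send_rows(
  deltas=[
    [[0,0,0],[0,0,0]],
    [[0,0,0],[0,0,0]],
    [[0,0,0],[0,0,0]],
    [[0,0,0],[0,0,0]],
    [[0,0,0],[0,0,0]],
    [[0,0,0],[0,0,0]],
  ],
  fingers=0,
)

```text
clock: 8.65
tool_pos: [0.5045, -0.2988, 0.004]
orientation: [3.142, -0.0, -3.062]
force: [-0.1, -0.6, -0.8]
grip_width: 0.034
gripper_force: 0.0
```

>>> send_rows(
  deltas=[
    [[0,0,-0.03],[0,0,0]],
    [[0,0,-0.045],[0,0,0]],
    [[0,0,-0.045],[0,0,0]],
    [[0,0,0],[0,0,0]],
    [[0,0,0],[0,0,0]],
  ],
)

```text
clock: 9.28
tool_pos: [0.5042, -0.2986, 0.1232]
orientation: [3.141, -0.001, -3.062]
force: [0.2, -0.1, -0.7]
grip_width: 0.006
gripper_force: 0.0
```

Run:
```python
from h import *
plan(.5189,.0453,.13,np.radians(169))
```

```text
at [ 0.5042 -0.2986  0.1232] yaw -3.062; turn 2 x [ 0.0003 -0.0005  0.1357]; then shift 7 x [ 0.0073  0.0486 -0.001 ] total [ 0.0512  0.3404 -0.0068] axes+world t=9.3
```

The fingers closed on nothing, so I'll look at what happened.

Run:
```python
from h import *
o,im,m=rects('beam_a',.024,'top',img='t2')
save(cv2.resize(im[150:290,240:440],None,fx=3.5,fy=3.5),'t2z')
```

```text
beam_a 0.86 c [ 0.4916 -0.0626] L 153 W 28 ang -1.3 mark [ 0.5312 -0.0633] 0.0396
beam_a 0.82 c [ 0.4815 -0.221 ] L 104 W 36 ang 10.5 mark [ 0.5035 -0.2173] 0.0223
```

View pics/t2z.png

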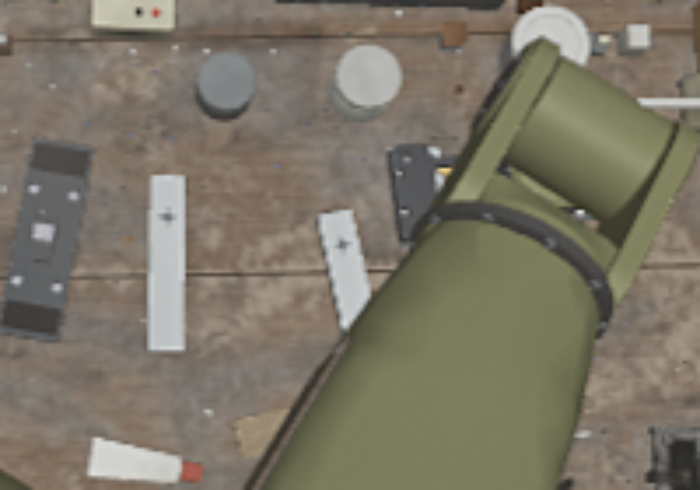

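The arm hides the beam from above, so I'll back off and use the wrist camera.

>>> send_rows(
  deltas=[
    [[0.05,0,-0.035],[0,0,0]],
    [[0.05,0,-0.035],[0,0,0]],
    [[0.05,0,-0.035],[0,0,0]],
    [[0,0,0],[0,0,0]],
    [[0,0,0],[0,0,0]],
  ],
  fingers=0.09,
)

```text
clock: 10.0
tool_pos: [0.3551, -0.3105, 0.2279]
orientation: [3.14, -0.001, -3.062]
force: [0.4, -0.2, -1.1]
grip_width: 0.498
gripper_force: 0.0
```

Run:
```python
from h import *
o,im,m=rects('beam_a',.024,img='w4')
o,im,m=rects('beam_a',.024,'top')
```

```text
beam_a 0.85 c [ 0.4587 -0.2272] L 132 W 31 ang 9.8 mark None None
beam_a 0.71 c [ 0.4739 -0.302 ] L 115 W 31 ang 5.1 mark [ 0.4223 -0.3176] 0.054
beam_a 0.67 c [ 0.4545 -0.3776] L 129 W 34 ang 7.2 mark [ 0.4076 -0.37  ] 0.0475
beam_a 0.61 c [ 0.4357 -0.066 ] L 52 W 44 ang -0.9 mark [ 0.4373 -0.0799] 0.014
beam_a 0.95 c [ 0.4614 -0.3735] L 103 W 36 ang 5.7 mark [ 0.4911 -0.3735] 0.0297
beam_a 0.9 c [ 0.5043 -0.2988] L 170 W 38 ang 4.1 mark [ 0.5436 -0.2958] 0.0394
beam_a 0.72 c [ 0.4627 -0.2244] L 142 W 34 ang 8.8 mark [ 0.5035 -0.2173] 0.0414
beam_a 0.6 c [ 0.4916 -0.0626] L 153 W 28 ang -1.3 mark [ 0.5312 -0.0633] 0.0396
```

View pics/w4.png

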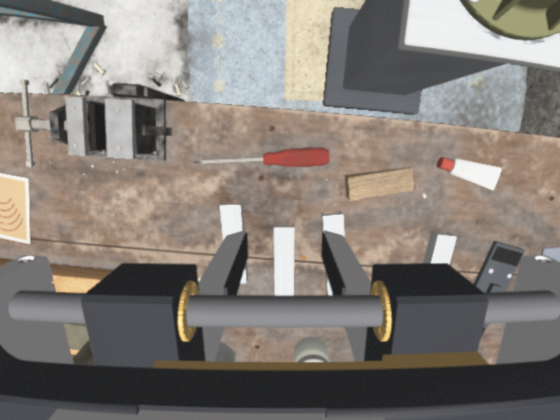

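Beam a lies where it was, at (285,262) between the fingers, so they closed without touching it. I'll go down again open and check from the scene camera before closing.

Run:
```python
from h import *
plan(.5045,-.2993,.06,np.radians(-175.4))
```

```text
at [ 0.3554 -0.3103  0.2278] yaw -3.061; turn 1 x [ 0.0018 -0.0014  0.0001]; then shift 4 x [-0.0374 -0.0002  0.042 ] total [-0.1495 -0.001   0.1678] axes+world t=10.2
```

>>> send_rows(
  deltas=[
    [[-0.0374,0,0.042],[0,0,0]],
    [[-0.0374,0,0.042],[0,0,0]],
    [[-0.0374,0,0.042],[0,0,0]],
    [[-0.0374,-0.001,0.042],[0,0,0]],
    [[0,0,0],[0,0,0]],
    [[0,0,0.03],[0,0,0]],
    [[0,0,0.025],[0,0,0]],
    [[0,0,0],[0,0,0]],
    [[0,0,0],[0,0,0]],
  ],
  fingers=0.06,
)

```text
clock: 11.32
tool_pos: [0.5047, -0.3003, 0.0076]
orientation: [-3.14, 0.001, -3.062]
force: [0.2, -0.1, 0.9]
grip_width: 0.638
gripper_force: 0.0
```

Run:
```python
from h import *
s=r.observe(); print(s['tool_pos'],s['force'])
im=get_image('scene'); wi=get_image('wrist')
p=proj('scene',[[.5045,-.2993,.012]])[0].astype(int); print(p)
x,y=p; a=cv2.resize(im[max(0,y-80):y+60,x-90:x+90],(720,560)); b=cv2.resize(wi,(560,420))
save(np.vstack([a[:, :560]]),'s5'); save(wi,'w5')
```

```text
[ 0.50468561 -0.30030879  0.0076352 ] [ 0.18871492 -0.10783985  0.94835156]
[388 263]
```

View pics/s5.png

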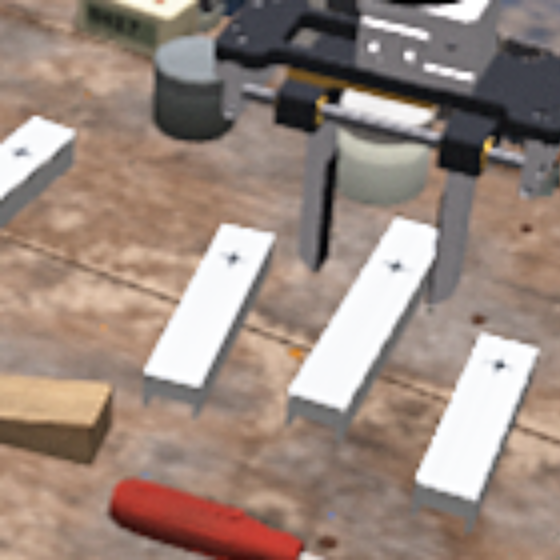

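Run:
```python
from h import *
for z in (.0,.0076,.02,.03,.04,.05): print(z,unproj('scene',[[377.5,250],[408.5,258.5],[393,254]],z).round(4).tolist())
print(r.observe()['joint_positions'])
```

```text
0.0 [[0.5516, -0.2519], [0.5594, -0.3233], [0.5564, -0.2876]]
0.0076 [[0.542, -0.2556], [0.5497, -0.3263], [0.5468, -0.291]]
0.02 [[0.5264, -0.2617], [0.534, -0.3312], [0.5311, -0.2965]]
0.03 [[0.5139, -0.2667], [0.5213, -0.3351], [0.5185, -0.3009]]
0.04 [[0.5013, -0.2716], [0.5087, -0.3391], [0.5058, -0.3053]]
0.05 [[0.4887, -0.2765], [0.496, -0.343], [0.4932, -0.3098]]
[-5.99031316e-01  5.58714088e-01  1.56002604e+00 -2.01518804e-05
  1.02061271e+00 -2.24921900e+00]
```

View pics/w5.png

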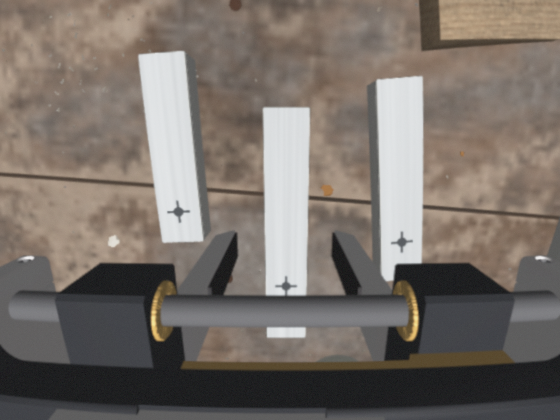

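The scene ray (tips at (377,250) and (408,258)) and the spacing of the tips in the wrist view (100 px for 60 mm) both put the real fingertips about 30–35 mm above the reported TCP. So the fingers closed above the beam. I'll go lower in guarded steps.

>>> send_rows(
  deltas=[
    [[0,0,0.008],[0,0,0]],
    [[0,0,0.008],[0,0,0]],
    [[0,0,0],[0,0,0]],
    [[0,0,0],[0,0,0]],
  ],
)

```text
clock: 11.92
tool_pos: [0.5042, -0.2999, -0.0099]
orientation: [-3.142, -0.0, -3.062]
force: [-0.3, 0.4, -0.1]
grip_width: 0.64
gripper_force: 0.0
```

Run:
```python
from h import *
print(r.observe()['tool_pos'],r.observe()['force'])
im=get_image('scene'); save(cv2.resize(im[200:300,330:450],(720,600),interpolation=cv2.INTER_CUBIC),'s6')
```

```text
[ 0.50423341 -0.29988924 -0.00994334] [-0.29208132  0.38549099 -0.06677478]
```

View pics/s6.png

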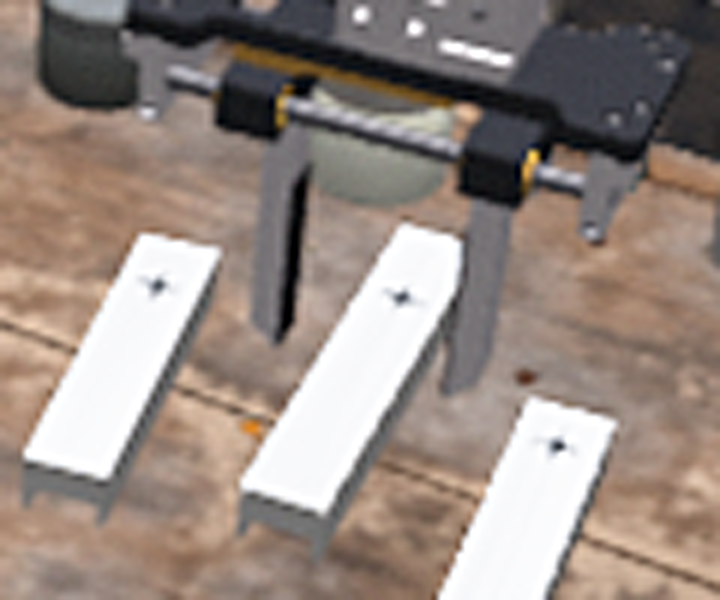

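Run:
```python
from h import *
for z in (.0,.01,.02,.03,.04): print(z,unproj('scene',[[375.8,256.7],[405.8,265],[390.8,260.8]],z).round(4).tolist())
```

```text
0.0 [[0.527, -0.2591], [0.5347, -0.327], [0.531, -0.2934]]
0.01 [[0.5147, -0.2639], [0.5223, -0.3309], [0.5187, -0.2977]]
0.02 [[0.5025, -0.2688], [0.51, -0.3348], [0.5064, -0.3021]]
0.03 [[0.4903, -0.2736], [0.4976, -0.3388], [0.4942, -0.3064]]
0.04 [[0.478, -0.2784], [0.4853, -0.3427], [0.4819, -0.3108]]
```

>>> send_rows(
  deltas=[
    [[0,0,0.005],[0,0,0]],
    [[0,0,0],[0,0,0]],
    [[0,0,0.005],[0,0,0]],
    [[0,0,0],[0,0,0]],
    [[0,0,0],[0,0,0]],
  ],
)

```text
clock: 12.6
tool_pos: [0.5042, -0.2999, -0.02]
orientation: [-3.142, -0.0, -3.062]
force: [0.3, 0.0, 0.7]
grip_width: 0.639
gripper_force: 0.0
```

No contact force with tips about 9 mm above the bench, overlapping the beam by about 15 mm. Closing.

>>> send_rows(
  deltas=[
    [[0,0,0.002],[0,0,0]],
    [[0,0,0],[0,0,0]],
    [[0,0,0],[0,0,0]],
    [[0,0,0],[0,0,0]],
    [[0,0,0],[0,0,0]],
    [[0,0,0],[0,0,0]],
  ],
  fingers=0,
)

```text
clock: 13.35
tool_pos: [0.5042, -0.2999, -0.0219]
orientation: [3.142, 0.0, -3.062]
force: [0.1, 0.1, 0.4]
grip_width: 0.32
gripper_force: 30.0
```

Gripped at 30 N and 30 mm.

>>> send_rows(
  deltas=[
    [[0,0,-0.03],[0,0,0]],
    [[0,0,-0.04],[0,0,0]],
    [[0,0,-0.04],[0,0,0]],
    [[0,0,0],[0,0,0.136]],
    [[0,0,0],[0,0,0.1356]],
    [[0,0,0],[0,0,0]],
    [[0,0,0],[0,0,0]],
  ],
)

```text
clock: 14.22
tool_pos: [0.5041, -0.2998, 0.0878]
orientation: [3.141, -0.0, 2.952]
force: [0.5, -0.1, -2.9]
grip_width: 0.316
gripper_force: 30.0
```

Run:
```python
from h import *
plan(.5189,.0453,.09,np.radians(169))
```

```text
at [ 0.5041 -0.2998  0.0878] yaw 2.952; turn 1 x [ 0.0001 -0.0004  0.0028]; then shift 7 x [ 0.0073  0.0488 -0.0003] total [ 0.0513  0.3416 -0.0022] axes+world t=14.2
```

>>> send_rows(
  deltas=[
    [[0.0073,0.0488,0],[0,0,0]],
    [[0.0073,0.0488,0],[0,0,0]],
    [[0.0073,0.0488,0],[0,0,0]],
    [[0.0073,0.0488,0],[0,0,0]],
    [[0.0073,0.0488,0],[0,0,0]],
    [[0.0073,0.0488,0],[0,0,0]],
    [[0.0073,0.0488,0],[0,0,0]],
    [[0,0,0],[0,0,0]],
    [[0,0,0],[0,0,0]],
    [[0,0,0],[0,0,0]],
  ],
)

```text
clock: 15.48
tool_pos: [0.5193, 0.0442, 0.088]
orientation: [-3.141, -0.0, 2.949]
force: [0.3, 0.7, -1.9]
grip_width: 0.317
gripper_force: 30.0
```

Run:
```python
from h import *
plan(.5189,.0453,.009,np.radians(169))
```

```text
at [0.5193 0.0442 0.088 ] yaw 2.949; turn 1 x [-0.0002 -0.     -0.0008]; then shift 2 x [0.0003 0.0005 0.0395] total [0.0006 0.001  0.079 ] axes+world t=15.5
```

Lowering to just above the land, then the last few millimetres gently.

>>> send_rows(
  deltas=[
    [[0.0006,0.001,0.03],[0,0,0]],
    [[0,0,0.03],[0,0,0]],
    [[0,0,0.017],[0,0,0]],
    [[0,0,0],[0,0,0]],
    [[0,0,0.003],[0,0,0]],
    [[0,0,0.002],[0,0,0]],
    [[0,0,0.001],[0,0,0]],
    [[0,0,0],[0,0,0]],
    [[0,0,0],[0,0,0]],
  ],
)

```text
clock: 16.6
tool_pos: [0.519, 0.0463, 0.0052]
orientation: [3.142, 0.0, 2.949]
force: [0.9, -0.8, -3.0]
grip_width: 0.315
gripper_force: 30.0
```

>>> send_rows(
  deltas=[
    [[0,-0.0005,0.001],[0,0,0]],
    [[0,0,0.001],[0,0,0]],
    [[0,0,0],[0,0,0]],
    [[0,0,0],[0,0,0]],
  ],
)

```text
clock: 17.1
tool_pos: [0.519, 0.0458, 0.004]
orientation: [3.142, 0.0, 2.95]
force: [-5.4, -0.5, 11.2]
grip_width: 0.316
gripper_force: 30.0
```

>>> send_rows(
  deltas=[
    [[0,0,0],[0,0,0]],
    [[0,0,0],[0,0,0]],
    [[0,0,0],[0,0,0]],
    [[0,0,0],[0,0,0]],
    [[0,0,0],[0,0,0]],
    [[0,0,0],[0,0,0]],
    [[0,0,0],[0,0,0]],
  ],
  fingers=0.06,
)

```text
clock: 17.98
tool_pos: [0.5188, 0.0458, 0.0031]
orientation: [-3.142, -0.0, 2.949]
force: [0.2, 0.0, 0.2]
grip_width: 0.638
gripper_force: 0.0
```

Run:
```python
from h import *
print(r.observe()['force'])
im=get_image('scene'); p=proj('scene',[[.519,.0455,.04]])[0].astype(int); print(p)
x,y=p; save(cv2.resize(im[y-70:y+60,x-70:x+70],(700,600),interpolation=cv2.INTER_CUBIC),'k1')
rects('beam_a',.05,'top')
```

```text
[0.17846769 0.02498603 0.24748897]
[260 204]
beam_a 0.88 c [ 0.462  -0.2185] L 139 W 32 ang 10.5 mark [ 0.4996 -0.213 ] 0.038
beam_a 0.73 c [ 0.4506 -0.3667] L 128 W 41 ang 6.1 mark [ 0.4497 -0.3556] 0.0111
beam_a 0.7 c [ 0.488  -0.0598] L 149 W 30 ang -1.5 mark [ 0.5268 -0.0623] 0.0389
```

View pics/k1.png

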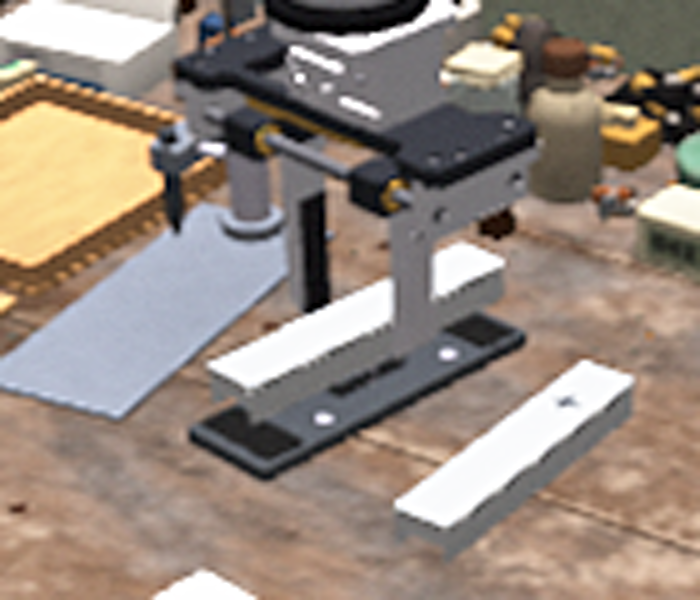

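Beam a is level on the blade (front end at crop (230,375), back end at (470,260), both clear of the base), so it's sound. Regripping for the board.

>>> send_rows(
  deltas=[
    [[0,0,0],[0,0,0]],
    [[0,0,0],[0,0,0]],
    [[0,0,0],[0,0,0]],
    [[0,0,0],[0,0,0]],
    [[0,0,0],[0,0,0]],
  ],
  fingers=0,
)

```text
clock: 18.75
tool_pos: [0.5188, 0.0458, 0.0031]
orientation: [3.142, 0.0, 2.949]
force: [0.1, -0.3, 0.9]
grip_width: 0.316
gripper_force: 30.0
```

>>> send_rows(
  deltas=[
    [[0,0,-0.03],[0,0,0]],
    [[0,0,-0.04],[0,0,0]],
    [[0,0,-0.04],[0,0,0]],
    [[0.02,0,0],[0,0,0]],
    [[0.02,0,0],[0,0,0]],
    [[0,0,0],[0,0,0]],
  ],
)

```text
clock: 19.5
tool_pos: [0.4789, 0.0536, 0.1131]
orientation: [-3.142, -0.0, 2.95]
force: [0.8, -0.0, -2.1]
grip_width: 0.322
gripper_force: 30.0
```

Run:
```python
from h import *
print(r.observe()['grip_width'])
rects('pass_board',.008,'top')
plan(.403,.321,.11,np.radians(181.9-360))
```

```text
0.3216052266130729
pass_board 0.69 c [ 0.4938 -0.0632] L 155 W 28 ang -1.3 mark None None
pass_board 0.59 c [0.4029 0.3218] L 171 W 158 ang 1.9 mark None None
at [0.48   0.0534 0.1131] yaw 2.949; turn 2 x [-0.      0.0002 -0.1126]; then shift 6 x [0.0113 0.045  0.0005] total [0.0681 0.27   0.0031] axes+world t=19.6
```

>>> send_rows(
  deltas=[
    [[0,0,0],[0,0,-0.1126]],
    [[0,0,0],[0,0,-0.1126]],
    [[0.0113,0.045,0],[0,0,0]],
    [[0.0113,0.045,0],[0,0,0]],
    [[0.0113,0.045,0],[0,0,0]],
    [[0.0113,0.045,0],[0,0,0]],
    [[0.0113,0.045,0],[0,0,0]],
    [[0.0113,0.045,0],[0,0,0]],
    [[0,0,0],[0,0,0]],
    [[0,0,0.04],[0,0,0]],
    [[0,0,0.04],[0,0,0]],
    [[0,0,0.035],[0,0,0]],
    [[0,0,0.005],[0,0,0]],
    [[0,0,0],[0,0,0]],
    [[0,0,0],[0,0,0]],
  ],
)

```text
clock: 21.48
tool_pos: [0.4038, 0.3215, -0.0055]
orientation: [3.14, 0.002, -3.109]
force: [-0.2, -0.8, -2.5]
grip_width: 0.314
gripper_force: 30.0
```

Another 8 mm to the board, then release and rise.

>>> send_rows(
  deltas=[
    [[0,0,0.005],[0,0,0]],
    [[0,0,0.0025],[0,0,0]],
    [[0,0,0],[0,0,0]],
    [[0,0,0],[0,0,0]],
  ],
)

```text
clock: 21.98
tool_pos: [0.4029, 0.3211, -0.0144]
orientation: [3.142, 0.0, -3.109]
force: [-0.7, -0.1, -2.5]
grip_width: 0.315
gripper_force: 30.0
```

>>> send_rows(
  deltas=[
    [[0,0,0],[0,0,0]],
    [[0,0,0],[0,0,0]],
    [[0,0,0],[0,0,0]],
    [[0,0,0],[0,0,0]],
    [[0,0,-0.04],[0,0,0]],
    [[0,0,-0.05],[0,0,0]],
    [[0,0,-0.05],[0,0,0]],
    [[0,0,0],[0,0,0]],
    [[0,0,0],[0,0,0]],
  ],
  fingers=0.06,
)

```text
clock: 23.1
tool_pos: [0.4025, 0.3208, 0.1247]
orientation: [-3.141, -0.001, -3.109]
force: [0.1, -1.3, -0.3]
grip_width: 0.638
gripper_force: 0.0
```

Run:
```python
from h import *
rects('beam_a',.024,'top')
plan(.4,-.062,.2,np.radians(178.5))
```

```text
beam_a 0.87 c [ 0.4654 -0.2223] L 137 W 33 ang 8.8 mark [ 0.5035 -0.2173] 0.0384
beam_a 0.85 c [ 0.4916 -0.0626] L 153 W 28 ang -1.3 mark [ 0.5312 -0.0633] 0.0396
beam_a 0.65 c [0.4042 0.3187] L 167 W 33 ang 1.5 mark [0.3352 0.3065] 0.0701
beam_a 0.61 c [ 0.4536 -0.3748] L 124 W 37 ang 5.7 mark [ 0.4813 -0.3727] 0.0278
at [0.4023 0.3207 0.1241] yaw -3.109; turn 1 x [-0.0013 -0.002   0.0592]; then shift 8 x [-0.001  -0.0478 -0.0095] total [-0.0077 -0.3826 -0.0759] axes+world t=23.2
```

Run:
```python
from h import *
plan(.492,-.0624,.11,np.radians(178.4))
```

```text
at [0.4023 0.3207 0.1241] yaw -3.109; turn 1 x [-0.0013 -0.002   0.0609]; then shift 8 x [-0.0125 -0.0476  0.0018] total [-0.1004 -0.3804  0.0141] axes+world t=23.2
```

>>> send_rows(
  deltas=[
    [[0,0,0],[0,0,0.0609]],
    [[-0.0125,-0.0476,0],[0,0,0]],
    [[-0.0125,-0.0476,0],[0,0,0]],
    [[-0.0125,-0.0476,0],[0,0,0]],
    [[-0.0125,-0.0476,0],[0,0,0]],
    [[-0.0125,-0.0476,0],[0,0,0]],
    [[-0.0125,-0.0476,0],[0,0,0]],
    [[-0.0125,-0.0476,0],[0,0,0]],
    [[-0.0125,-0.0476,0],[0,0,0]],
    [[0,0,0.03],[0,0,0]],
    [[0,0,0.03],[0,0,0]],
    [[0,0,0],[0,0,0]],
    [[0,0,0],[0,0,0]],
  ],
)

```text
clock: 24.82
tool_pos: [0.4925, -0.0623, 0.0662]
orientation: [-3.142, 0.0, 3.114]
force: [0.5, -0.0, 2.1]
grip_width: 0.641
gripper_force: 0.0
```

Run:
```python
from h import *
plan(.492,-.0624,-.022,np.radians(178.4),.04)
rects('beam_a',.024,'wrist',near=np.array([.492,-.062]))
```

```text
at [ 0.4925 -0.0623  0.0662] yaw 3.114; turn 1 x [-0.      0.0002  0.0003]; then shift 3 x [ 0.0002 -0.      0.0294] total [ 0.0005 -0.0001  0.0882] axes+world t=24.8
beam_a 0.77 c [ 0.4925 -0.0617] L 157 W 30 ang -2.0 mark [ 0.5331 -0.0634] 0.0406
```

>>> send_rows(
  deltas=[
    [[0,0,0.035],[0,0,0]],
    [[0,0,0.035],[0,0,0]],
    [[0,0,0.018],[0,0,0]],
    [[0,0,0],[0,0,0]],
    [[0,0,0],[0,0,0]],
  ],
)

```text
clock: 25.55
tool_pos: [0.493, -0.0625, -0.0212]
orientation: [-3.141, 0.002, 3.114]
force: [0.2, -0.5, -0.1]
grip_width: 0.641
gripper_force: 0.0
```

>>> send_rows(
  deltas=[
    [[0,0,0],[0,0,0]],
    [[0,0,0],[0,0,0]],
    [[0,0,0],[0,0,0]],
    [[0,0,0],[0,0,0]],
    [[0,0,0],[0,0,0]],
  ],
  fingers=0,
)

```text
clock: 26.18
tool_pos: [0.4923, -0.0624, -0.0223]
orientation: [-3.142, 0.0, 3.114]
force: [-1.7, -0.3, 4.4]
grip_width: 0.319
gripper_force: 30.0
```

>>> send_rows(
  deltas=[
    [[0,0,-0.03],[0,0,0]],
    [[0,0,-0.04],[0,0,0]],
    [[0,0,-0.04],[0,0,0]],
    [[0,0,0],[0,0,0.164]],
    [[0,0,0],[0,0,0]],
    [[0,0,0],[0,0,0]],
  ],
)

```text
clock: 26.92
tool_pos: [0.4917, -0.0623, 0.0868]
orientation: [-3.142, -0.001, 2.953]
force: [0.2, 0.5, -2.7]
grip_width: 0.313
gripper_force: 30.0
```

Run:
```python
from h import *
print(r.observe()['moment'],r.observe()['force'])
plan(.5189,.0453,.09,np.radians(169))
```

```text
[0.04649247 0.06962467 0.00772815] [ 0.16332866  0.49795428 -2.69444418]
at [ 0.4917 -0.0623  0.0868] yaw 2.953; turn 1 x [-0.     -0.0015  0.0036]; then shift 3 x [-0.002   0.0369 -0.0011] total [-0.0061  0.1108 -0.0032] axes+world t=26.9
```

>>> send_rows(
  deltas=[
    [[-0.002,0.0369,0],[0,0,0.0036]],
    [[-0.002,0.0369,0],[0,0,0]],
    [[-0.002,0.0369,0],[0,0,0]],
    [[0,0,0],[0,0,0]],
    [[0,0,0.03],[0,0,0]],
    [[0,0,0.03],[0,0,0]],
    [[0,0,0.01],[0,0,0]],
    [[0,0,0],[0,0,0]],
    [[0,0,0],[0,0,0]],
  ],
)

```text
clock: 28.05
tool_pos: [0.5201, 0.0449, 0.0186]
orientation: [3.141, 0.001, 2.946]
force: [0.1, 0.7, -2.0]
grip_width: 0.318
gripper_force: 30.0
```

Run:
```python
from h import *
plan(.5189,.0453,.005,np.radians(169))
```

```text
at [0.5201 0.0449 0.0186] yaw 2.946; turn 1 x [ 0.0003  0.0015 -0.0033]; then shift 1 x [0.0012 0.0001 0.0136] total [0.0012 0.0001 0.0136] axes+world t=28.1
```

>>> send_rows(
  deltas=[
    [[0.0012,0,0.008],[0,0,0]],
    [[0,0,0.003],[0,0,0]],
    [[0,0,0.002],[0,0,0]],
    [[0,0,0.001],[0,0,0]],
    [[0,0,0.0005],[0,0,0]],
    [[0,0,0],[0,0,0]],
  ],
)

```text
clock: 28.8
tool_pos: [0.5183, 0.0453, 0.0037]
orientation: [-3.142, 0.0, 2.946]
force: [-3.4, 0.6, 6.7]
grip_width: 0.313
gripper_force: 30.0
```

>>> send_rows(
  deltas=[
    [[0,0,0],[0,0,0]],
    [[0,0,0],[0,0,0]],
    [[0,0,0],[0,0,0]],
    [[0,0,0],[0,0,0]],
    [[0,0,0],[0,0,0]],
    [[0,0,0],[0,0,0]],
    [[0,0,0],[0,0,0]],
    [[0,0,0],[0,0,0]],
  ],
  fingers=0.06,
)

```text
clock: 29.8
tool_pos: [0.5183, 0.0453, 0.003]
orientation: [3.142, -0.0, 2.946]
force: [-0.0, 0.1, 0.4]
grip_width: 0.639
gripper_force: 0.0
```

```bash
cat >> h.py <<'E'
def tilt(img=None):
    "line fit of the beam on the knife: compare with level / tipped box model in the scene picture, by mask IoU"
    im=get_image('scene'); m=camera_model('scene')
    if img: save(im,img)
    K=np.array([.5189,.0453]); p=proj('scene',[[*K,.046]],m)[0]
    best=min(spotter.regions_of('beam_a','scene'),key=lambda d:np.hypot(*(np.array(d['position'])[::-1]-p)))
    return best,m,im
def tiltfit(L,img=None):
    d,m,im=tilt(img); k=d['pixels']; res=[]
    for th in np.linspace(-.32,.32,33):
        for s in (-.008,-.004,0,.004,.008):
            a=np.radians(-11); X=np.array([np.cos(a)*np.cos(th),np.sin(a)*np.cos(th),np.sin(th)]); Y=np.array([-np.sin(a),np.cos(a),0]); Z=np.cross(X,Y)
            c=np.array([.5189,.0453,.046])-.020*Z+s*X
            P=np.array([c+X*u*L/2+Y*v*.015+Z*w for u in(-1,1) for v in(-1,1) for w in(0,.024)])
            q=cv2.convexHull(proj('scene',P,m).astype(np.float32)); t=np.zeros(k.shape,np.uint8); cv2.fillConvexPoly(t,q.astype(np.int32),1)
            res.append(((k&(t>0)).sum()/(k|(t>0)).sum(),round(th,2),s))
    print('pos',d['position'],d['score'],sorted(res,reverse=True)[:3])
E
python3 - <<'E'
from h import *
print(r.observe()['force'],r.observe()['clock']); tiltfit(.155,'k2')
E
```

```text
[-0.04172186  0.07441188  0.43366163] 29.8
pos [206.4, 253.3] 0.82 [(np.float64(0.6560196560196561), np.float64(-0.3), 0.004), (np.float64(0.6557575757575758), np.float64(-0.26), 0.004), (np.float64(0.6544566544566545), np.float64(-0.24), 0.008)]
```

Beam b tips (best fit about −0.28 rad, far end down). Gripping it for the scrap box and measuring box and punch stand on the way.

>>> send_rows(
  deltas=[
    [[0,0,0],[0,0,0]],
    [[0,0,0],[0,0,0]],
    [[0,0,0],[0,0,0]],
    [[0,0,0],[0,0,0]],
    [[0,0,0],[0,0,0]],
  ],
  fingers=0,
)

```text
clock: 30.52
tool_pos: [0.5183, 0.0453, 0.0031]
orientation: [3.142, 0.0, 2.946]
force: [0.8, 0.3, -0.8]
grip_width: 0.316
gripper_force: 30.0
```

>>> send_rows(
  deltas=[
    [[0,0,-0.03],[0,0,0]],
    [[0,0,-0.04],[0,0,0]],
    [[0,0,-0.04],[0,0,0]],
    [[0.04,0,-0.03],[0,0,0]],
    [[0.04,0,0],[0,0,0]],
    [[0.04,0,0],[0,0,0]],
    [[0,0,0],[0,0,0]],
    [[0,0,0],[0,0,0]],
  ],
)

```text
clock: 31.52
tool_pos: [0.401, 0.0686, 0.1432]
orientation: [3.142, 0.0, 2.946]
force: [-0.0, -0.3, -2.0]
grip_width: 0.317
gripper_force: 30.0
```

Run:
```python
from h import *
s=r.observe(); print(s['grip_width'],s['gripper_force'])
rects('scrap_box',.022,'top')
rects('scrap_box',.004,'wrist')
o,im,m=rects('punch_stand',.004,'top',img='t6')
im=get_image('wrist'); save(im,'w6')
print(m and proj('top',[[.53,.18,.004]],m))
# bed: blue-grey pixels in top
it=cv2.imread('pics/t6.png'); mt=camera_model('top')
for d in spotter.regions_of('punch_stand','top')[:1]: pass
g=it.astype(int); w=(g[...,0]-g[...,2]>8); w[:, :185]=0; w[:,232:]=0; w[:165]=0; w[260:]=0
w=cv2.morphologyEx(w.astype(np.uint8),cv2.MORPH_OPEN,np.ones((3,3)))
ys,xs=np.nonzero(w); W=unproj('top',np.c_[xs,ys],.004,mt)*1000; print(len(xs),xs.min(),xs.max(),ys.min(),ys.max(),cv2.minAreaRect(W.astype(np.float32)))
plan(.594,.352,.14,np.radians(179.1))
```

```text
0.3168408679744417 29.99929368495941
scrap_box 0.83 c [0.5939 0.3218] L 188 W 165 ang -0.8 mark None None
scrap_box 0.87 c [0.6069 0.3312] L 207 W 176 ang -0.0 mark None None
punch_stand 0.68 c [0.5744 0.1847] L 166 W 86 ang 6.4 mark None None
[[209.65135451 214.48900548]]
425 194 222 184 224 ((566.522705078125, 186.71717834472656), (133.5444793701172, 78.89134979248047), 6.2541093826293945)
at [0.4007 0.0686 0.1429] yaw 2.946; turn 2 x [-0.0001 -0.0002 -0.09  ]; then shift 6 x [-0.0315  0.0477  0.0005] total [-0.1888  0.2864  0.0029] axes+world t=31.9
```

Run:
```python
from h import *
mt=camera_model('top')
it=cv2.imread('pics/top0.png'); g=it.astype(int)
w=(g[...,0]-g[...,2]>8); w[:, :188]=0; w[:,232:]=0; w[:170]=0; w[260:]=0
w=cv2.morphologyEx(w.astype(np.uint8),cv2.MORPH_OPEN,np.ones((3,3)))
ys,xs=np.nonzero(w); W=unproj('top',np.c_[xs,ys],.004,mt)*1000
print(len(xs),xs.min(),xs.max(),ys.min(),ys.max(),cv2.minAreaRect(W.astype(np.float32)))
save(cv2.cvtColor(cv2.resize(np.vstack([np.hstack([it[165:270,180:240],np.repeat(w[165:270,180:240,None]*255,3,2)])]),None,fx=5,fy=5),cv2.COLOR_BGR2RGB),'p0')
```

```text
1064 194 225 186 248 ((526.58447265625, 182.3308563232422), (201.63186645507812, 79.3121337890625), 6.78798770904541)
```

View pics/p0.png

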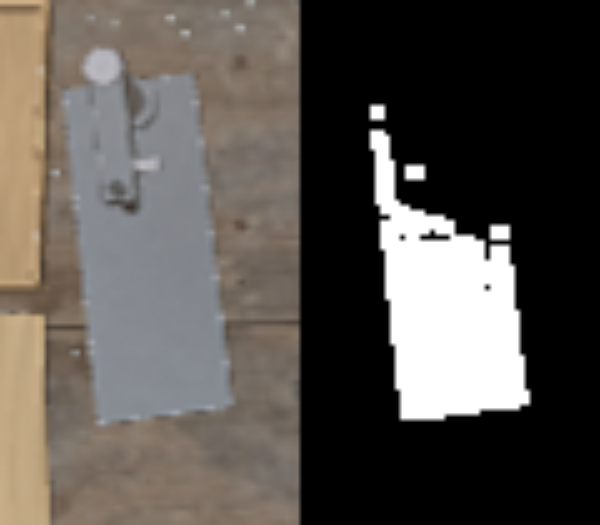

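Run:
```python
from h import *
c=np.array([(98,423),(232,403),(192,75),(65,90)])/5+[180,165]-.4
w=unproj('top',c,.004); print(w.round(4).tolist())
e=[np.linalg.norm(w[(i+1)%4]-w[i]).round(4) for i in range(4)]; print(e)
ax=(w[2]+w[3]-w[0]-w[1]); ax/=np.linalg.norm(ax); th=np.arctan2(ax[1],ax[0]); mid=w.mean(0); o=mid-.0225*ax
print('ang',np.degrees(th),'origin',o,'tip',o+.04*ax,'column',o+.113*ax)
print('col top meas',unproj('top',np.array([103,67])/5+[179.6,164.6],.104),'arm end',unproj('top',np.array([118,190])/5+[179.6,164.6],.097))
```

```text
[[0.4219, 0.2116], [0.4326, 0.1289], [0.6419, 0.1542], [0.6336, 0.2346]]
[np.float64(0.0833), np.float64(0.2109), np.float64(0.0808), np.float64(0.2129)]
ang 6.546188345752467 origin [0.51015271 0.17976269] tip [0.54989192 0.18432285] column [0.62241598 0.19264515]
col top meas [[0.62188977 0.19273701]] arm end [[0.54979726 0.18453662]]
```

Picture: bed corners at (199,249), (226,245), (218,180) and (193,183), giving sides of 83 x 212 mm. The punch tip is at (0.5499,0.1843), the axis at 6.5°, and column and arm end agree. Beam b goes at y≈0.357 in the box, leaving room for d clear of the punch arm.

Run:
```python
from h import *
plan(.594,.357,.143,np.radians(179.1))
```

```text
at [0.4007 0.0686 0.1429] yaw 2.946; turn 2 x [-0.0001 -0.0002 -0.09  ]; then shift 6 x [-0.0315  0.0486 -0.    ] total [-1.888e-01  2.914e-01 -1.000e-04] axes+world t=31.9
```

>>> send_rows(
  deltas=[
    [[0,0,0],[0,0,-0.09]],
    [[0,0,0],[0,0,-0.09]],
    [[-0.0315,0.0486,0],[0,0,0]],
    [[-0.0315,0.0486,0],[0,0,0]],
    [[-0.0315,0.0486,0],[0,0,0]],
    [[-0.0315,0.0486,0],[0,0,0]],
    [[-0.0315,0.0486,0],[0,0,0]],
    [[-0.0315,0.0486,0],[0,0,0]],
    [[0,0,0],[0,0,0]],
    [[0,0,0],[0,0,0]],
    [[0,0,0.05],[0,0,0]],
    [[0,0,0.05],[0,0,0]],
    [[0,0,0.03],[0,0,0]],
    [[0,0,0],[0,0,0]],
    [[0,0,0],[0,0,0]],
  ],
)

```text
clock: 33.8
tool_pos: [0.595, 0.3572, 0.0156]
orientation: [3.14, 0.003, 3.126]
force: [-0.5, -0.0, -1.6]
grip_width: 0.315
gripper_force: 30.0
```

Run:
```python
from h import *
plan(.594,.357,.0,np.radians(179.1))
```

```text
at [0.595  0.3572 0.0156] yaw 3.126; turn 1 x [ 0.0014  0.0026 -0.0004]; then shift 1 x [ 0.001  -0.0002  0.0156] total [ 0.001  -0.0002  0.0156] axes+world t=33.8
```

>>> send_rows(
  deltas=[
    [[0.001,0,0.007],[0,0,0]],
    [[0,0,0.005],[0,0,0]],
    [[0,0,0.003],[0,0,0]],
    [[0,0,0.003],[0,0,0]],
    [[0,0,0.003],[0,0,0]],
    [[0,0,0],[0,0,0]],
  ],
)

```text
clock: 34.55
tool_pos: [0.5932, 0.3575, -0.0078]
orientation: [3.141, 0.001, 3.126]
force: [-1.2, -0.2, 1.2]
grip_width: 0.318
gripper_force: 30.0
```

>>> send_rows(
  deltas=[
    [[0,0,0.002],[0,0,0]],
    [[0,0,0.002],[0,0,0]],
    [[0,0,0.002],[0,0,0]],
    [[0,0,0],[0,0,0]],
  ],
)

```text
clock: 35.05
tool_pos: [0.593, 0.3573, -0.0142]
orientation: [-3.141, -0.0, 3.126]
force: [-1.9, 1.3, 1.6]
grip_width: 0.318
gripper_force: 30.0
```

>>> send_rows(
  deltas=[
    [[0,0,0],[0,0,0]],
    [[0,0,0],[0,0,0]],
    [[0,0,0],[0,0,0]],
    [[0,0,0],[0,0,0]],
    [[0,0,-0.03],[0,0,0]],
    [[0,0,-0.05],[0,0,0]],
    [[0,0,-0.05],[0,0,0]],
    [[0,-0.05,0],[0,0,0]],
    [[0,-0.05,0],[0,0,0]],
    [[0,-0.05,0],[0,0,0]],
    [[0,-0.05,0],[0,0,0]],
    [[0,0,0],[0,0,0]],
    [[0,0,0],[0,0,0]],
  ],
  fingers=0.04,
)

```text
clock: 36.67
tool_pos: [0.5901, 0.1578, 0.1162]
orientation: [3.141, 0.0, 3.126]
force: [-0.6, 0.4, -0.5]
grip_width: 0.425
gripper_force: 0.0
```

Run:
```python
from h import *
rects('beam_a',.026,'top'); rects('scrap_box',.022,'top')
plan(.465,-.2225,.11,np.radians(189.5-360))
```

```text
beam_a 0.9 c [ 0.4657 -0.2231] L 142 W 36 ang 11.6 mark [ 0.5032 -0.217 ] 0.038
beam_a 0.87 c [ 0.452  -0.3742] L 128 W 45 ang 7.5 mark [ 0.4427 -0.3629] 0.0146
beam_a 0.85 c [0.59   0.3544] L 155 W 36 ang -1.0 mark [0.6309 0.3578] 0.041
beam_a 0.8 c [0.403  0.3225] L 169 W 30 ang 1.5 mark [0.4436 0.325 ] 0.0407
scrap_box 0.73 c [0.5955 0.3344] L 184 W 143 ang -1.9 mark None None
scrap_box 0.35 c [0.4046 0.3268] L 167 W 24 ang 1.4 mark None None
at [0.5898 0.1584 0.1159] yaw 3.127; turn 2 x [-0.     -0.0001 -0.09  ]; then shift 8 x [ 0.0232 -0.0444  0.0007] total [ 0.186  -0.355   0.0059] axes+world t=36.9
```

Beam b is flat in the box. Next is beam c.

>>> send_rows(
  deltas=[
    [[0,0,0],[0,0,-0.094]],
    [[0,0,0],[0,0,-0.094]],
    [[0.0232,-0.0444,0],[0,0,0]],
    [[0.0232,-0.0444,0],[0,0,0]],
    [[0.0232,-0.0444,0],[0,0,0]],
    [[0.0232,-0.0444,0],[0,0,0]],
    [[0.0232,-0.0444,0],[0,0,0]],
    [[0.0232,-0.0444,0],[0,0,0]],
    [[0.0232,-0.0444,0],[0,0,0]],
    [[0.0232,-0.0444,0],[0,0,0]],
    [[0,0,0.04],[0,0,0]],
    [[0,0,0],[0,0,0]],
    [[0,0,0],[0,0,0]],
  ],
  fingers=0.06,
)

```text
clock: 38.5
tool_pos: [0.4689, -0.224, 0.0772]
orientation: [-3.141, 0.001, -2.968]
force: [-0.3, 0.2, -0.3]
grip_width: 0.644
gripper_force: 0.0
```

Run:
```python
from h import *
rects('beam_a',.024,'wrist',near=np.array([.465,-.223]))
plan(.4645,-.2238,-.022,np.radians(190-360),.04)
```

```text
beam_a 0.95 c [ 0.4658 -0.2241] L 140 W 30 ang 10.3 mark [ 0.5055 -0.2173] 0.0403
at [ 0.469  -0.2242  0.0775] yaw -2.968; turn 1 x [-0.0013  0.0015 -0.0008]; then shift 3 x [0.0015 0.0004 0.0332] total [0.0044 0.0012 0.0995] axes+world t=38.6
```

>>> send_rows(
  deltas=[
    [[0.0033,0.0007,0.04],[0,0,0]],
    [[0,0,0.04],[0,0,0]],
    [[0,0,0.0195],[0,0,0]],
    [[0,0,0],[0,0,0]],
    [[0,0,0],[0,0,0]],
  ],
)

```text
clock: 39.22
tool_pos: [0.4656, -0.2246, -0.022]
orientation: [-3.14, 0.002, -2.969]
force: [0.0, 0.5, 0.1]
grip_width: 0.641
gripper_force: 0.0
```

>>> send_rows(
  deltas=[
    [[0,0,0],[0,0,0]],
    [[0,0,0],[0,0,0]],
    [[0,0,0],[0,0,0]],
    [[0,0,0],[0,0,0]],
    [[0,0,0],[0,0,0]],
  ],
  fingers=0,
)

```text
clock: 39.85
tool_pos: [0.4648, -0.2244, -0.0232]
orientation: [-3.141, 0.0, -2.969]
force: [-0.3, 0.8, 4.4]
grip_width: 0.316
gripper_force: 30.0
```

>>> send_rows(
  deltas=[
    [[0,0,-0.03],[0,0,0]],
    [[0,0,-0.04],[0,0,0]],
    [[0,0,-0.04],[0,0,0]],
    [[0,0,0],[0,0,0.183]],
    [[0,0,0],[0,0,0.183]],
    [[0,0,0],[0,0,0]],
    [[0,0,0],[0,0,0]],
  ],
)

```text
clock: 40.72
tool_pos: [0.4646, -0.2243, 0.0863]
orientation: [3.141, -0.001, 2.952]
force: [-0.1, 0.1, -2.4]
grip_width: 0.313
gripper_force: 30.0
```

Run:
```python
from h import *
plan(.5189,.0453,.09,np.radians(169))
```

```text
at [ 0.4646 -0.2243  0.0863] yaw 2.952; turn 1 x [ 0.0002 -0.0005  0.0027]; then shift 6 x [-0.0003  0.0458 -0.0006] total [-0.0019  0.275  -0.0037] axes+world t=40.7
```

>>> send_rows(
  deltas=[
    [[0,0.0458,0],[0,0,0.0027]],
    [[0,0.0458,0],[0,0,0]],
    [[0,0.0458,0],[0,0,0]],
    [[0,0.0458,0],[0,0,0]],
    [[0,0.0458,0],[0,0,0]],
    [[0,0.0458,0],[0,0,0]],
    [[0,0,0],[0,0,0]],
    [[0,0,0],[0,0,0]],
    [[0,0,0.03],[0,0,0]],
    [[0,0,0.03],[0,0,0]],
    [[0,0,0.01],[0,0,0]],
    [[0,0,0],[0,0,0]],
    [[0,0,0],[0,0,0]],
  ],
)

```text
clock: 42.35
tool_pos: [0.5189, 0.0449, 0.0177]
orientation: [3.141, 0.002, 2.945]
force: [-0.6, -0.2, -2.3]
grip_width: 0.315
gripper_force: 30.0
```

Run:
```python
from h import *
plan(.518,.0455,.004,np.radians(169))
```

```text
at [0.5189 0.0449 0.0177] yaw 2.945; turn 1 x [ 0.0003  0.0017 -0.0043]; then shift 1 x [0.001  0.0004 0.0137] total [0.001  0.0004 0.0137] axes+world t=42.4
```

>>> send_rows(
  deltas=[
    [[0.0005,0.0004,0.007],[0,0,-0.004]],
    [[0,0,0.003],[0,0,0]],
    [[0,0,0.002],[0,0,0]],
    [[0,0,0.001],[0,0,0]],
    [[0,0,0.0005],[0,0,0]],
    [[0,0,0],[0,0,0]],
  ],
)

```text
clock: 43.1
tool_pos: [0.5178, 0.0457, 0.0031]
orientation: [-3.142, 0.0, 2.949]
force: [-0.6, 0.2, -2.0]
grip_width: 0.315
gripper_force: 30.0
```

>>> send_rows(
  deltas=[
    [[0,0,0],[0,0,0]],
    [[0,0,0],[0,0,0]],
    [[0,0,0],[0,0,0]],
    [[0,0,0],[0,0,0]],
    [[0,0,0],[0,0,0]],
    [[0,0,0],[0,0,0]],
    [[0,0,0],[0,0,0]],
    [[0,0,0],[0,0,0]],
  ],
  fingers=0.06,
)

```text
clock: 44.1
tool_pos: [0.5178, 0.0457, 0.003]
orientation: [3.142, 0.0, 2.949]
force: [0.1, 0.4, 0.2]
grip_width: 0.638
gripper_force: 0.0
```

Run:
```python
from h import *
print(r.observe()['tool_pos'],r.observe()['force'],r.observe()['clock']); tiltfit(.14,'k3')
```

```text
[0.51775665 0.0457039  0.00304991] [0.14159249 0.38972539 0.23862585] 44.1
pos [209.1, 255.2] 0.65 [(np.float64(0.6372670807453417), np.float64(-0.06), 0.004), (np.float64(0.630731102850062), np.float64(-0.08), 0), (np.float64(0.6295369211514393), np.float64(-0.1), 0.004)]
```

>>> send_rows(
  deltas=[
    [[0,0,-0.04],[0,0,0]],
    [[0,0,-0.05],[0,0,0]],
    [[0,0,-0.05],[0,0,0]],
    [[0,0,0],[0,0,0]],
    [[0,0,0],[0,0,0]],
  ],
)

```text
clock: 44.82
tool_pos: [0.5173, 0.0457, 0.1422]
orientation: [-3.141, -0.001, 2.949]
force: [0.3, 0.2, -0.0]
grip_width: 0.643
gripper_force: 0.0
```

Run:
```python
from h import *
tiltfit(.14,'k3b')
rects('beam_a',.050,'wrist',near=np.array([.519,.045]))
plan(.5178,.0457,.004,np.radians(169))
```

```text
pos [204.0, 259.2] 0.94 [(np.float64(0.9085439229843562), np.float64(-0.02), 0.004), (np.float64(0.888095238095238), np.float64(-0.02), 0.008), (np.float64(0.8855140186915887), np.float64(0.02), 0.004)]
beam_a 0.94 c [0.5182 0.0452] L 140 W 32 ang -11.3 mark [0.5584 0.0379] 0.0409
at [0.5173 0.0457 0.1419] yaw 2.949; turn 1 x [-0.0004 -0.002  -0.0002]; then shift 3 x [-0.0002  0.      0.046 ] total [-5.000e-04  1.000e-04  1.379e-01] axes+world t=45.0
```

Beam c is level (fit −0.02 rad, 0.91 overlap), so it's sound and goes to the punch. I'll regrip it 30 mm behind its middle so the gripper body stays clear of the punch arm.

Run:
```python
from h import *
plan(.4893,.0512,.004,np.radians(169))
```

```text
at [0.5173 0.0457 0.1419] yaw 2.949; turn 1 x [-0.0004 -0.002  -0.0002]; then shift 3 x [0.0095 0.     0.046 ] total [2.850e-02 1.000e-04 1.379e-01] axes+world t=45.0
```

>>> send_rows(
  deltas=[
    [[0.0285,0,0.02],[0,0,0]],
    [[0,0,0.045],[0,0,0]],
    [[0,0,0.045],[0,0,0]],
    [[0,0,0.0265],[0,0,0]],
    [[0,0,0],[0,0,0]],
    [[0,0,0],[0,0,0]],
  ],
)

```text
clock: 45.78
tool_pos: [0.4903, 0.0512, 0.0074]
orientation: [3.141, 0.001, 2.949]
force: [0.2, 0.4, -0.4]
grip_width: 0.641
gripper_force: 0.0
```

>>> send_rows(
  deltas=[
    [[0,0,0],[0,0,0]],
    [[0,0,0],[0,0,0]],
    [[0,0,0],[0,0,0]],
    [[0,0,0],[0,0,0]],
    [[0,0,0],[0,0,0]],
  ],
  fingers=0,
)

```text
clock: 46.4
tool_pos: [0.4899, 0.0511, 0.0067]
orientation: [3.142, 0.0, 2.949]
force: [0.1, -0.9, 2.4]
grip_width: 0.312
gripper_force: 30.0
```

>>> send_rows(
  deltas=[
    [[0,0,-0.03],[0,0,0]],
    [[0,0,-0.035],[0,0,0]],
    [[0.02,0,0],[0,0,-0.153]],
    [[0.03,0,0],[0,0,-0.153]],
    [[0,0,0],[0,0,0]],
    [[0,0,0],[0,0,0]],
  ],
)

```text
clock: 47.15
tool_pos: [0.4407, 0.0561, 0.0716]
orientation: [-3.142, 0.0, -3.03]
force: [0.6, -0.8, -1.8]
grip_width: 0.316
gripper_force: 30.0
```

Run:
```python
from h import *
plan(.4207,.1694,.07,np.radians(186.55-360))
```

```text
at [0.4407 0.0561 0.0716] yaw -3.030; turn 1 x [-0.0001  0.0004 -0.0024]; then shift 3 x [0.0023 0.0383 0.0005] total [0.0069 0.1148 0.0016] axes+world t=47.1
```

>>> send_rows(
  deltas=[
    [[0.0023,0.0383,0],[0,0,-0.0024]],
    [[0.0023,0.0383,0],[0,0,0]],
    [[0.0023,0.0383,0],[0,0,0]],
    [[0,0,0],[0,0,0]],
    [[0,0,0.03],[0,0,0]],
    [[0,0,0.03],[0,0,0]],
    [[0,0,0.015],[0,0,0]],
    [[0,0,0],[0,0,0]],
    [[0,0,0],[0,0,0]],
  ],
)

```text
clock: 48.28
tool_pos: [0.4208, 0.1695, -0.0026]
orientation: [3.141, 0.001, -3.026]
force: [-0.1, 0.7, -2.5]
grip_width: 0.315
gripper_force: 30.0
```

Run:
```python
from h import *
plan(.4207,.1694,-.014,np.radians(186.55-360))
rects('beam_a',.037,'wrist',near=np.array([.45,.172]))
```

```text
at [ 0.4208  0.1695 -0.0026] yaw -3.026; turn 1 x [0.0002 0.0013 0.0015]; then shift 1 x [ 0.0001 -0.0001  0.0114] total [ 0.0001 -0.0001  0.0114] axes+world t=48.3
beam_a 0.97 c [0.4439 0.1719] L 132 W 32 ang 6.6 mark [0.487  0.1773] 0.0434
```

>>> send_rows(
  deltas=[
    [[0,0,0.006],[0,0,0]],
    [[0,0,0.005],[0,0,0]],
    [[0,0,0],[0,0,0]],
    [[-0.015,0,0],[0,0,0]],
    [[-0.015,0,0],[0,0,0]],
    [[-0.01,0,0],[0,0,0]],
    [[0,0,0],[0,0,0]],
    [[0,0,0],[0,0,0]],
  ],
)

```text
clock: 49.38
tool_pos: [0.4593, 0.174, -0.0146]
orientation: [-3.142, -0.0, -3.025]
force: [-0.1, 0.7, -2.4]
grip_width: 0.316
gripper_force: 30.0
```

Run:
```python
from h import *
print(r.observe()['force'])
plan(.4809,.1763,-.0155,np.radians(186.55-360))
im=get_image('wrist'); m=camera_model('wrist'); print(proj('wrist',[[.5499-.02,.1843-.0023,.03],[.5499,.1843,.038]],m).round(1))
x,y=proj('wrist',[[.5299,.182,.03]],m)[0].astype(int); save(cv2.resize(im[y-60:y+60,x-70:x+70],(700,600),interpolation=cv2.INTER_CUBIC),'p1')
t=get_image('top'); save(cv2.resize(t[165:245,180:240],(600,800),interpolation=cv2.INTER_CUBIC)[:600],'p1t'); print(x-70,y-60)
```

```text
[-0.0777982   0.67051875 -2.35759907]
at [ 0.4593  0.174  -0.0146] yaw -3.025; turn 1 x [-0.0001 -0.0005  0.0019]; then shift 1 x [-0.0217 -0.0002  0.0009] total [-0.0217 -0.0002  0.0009] axes+world t=49.4
[[284.2 345.3]
 [284.1 378.2]]
214 285
```

>>> send_rows(
  deltas=[
    [[-0.012,0,0],[0,0,0]],
    [[-0.0097,0,0],[0,0,0]],
    [[0,0,0],[0,0,0]],
    [[0,0,0.001],[0,0,0]],
    [[0,0,0.0005],[0,0,0]],
    [[0,0,0],[0,0,0]],
  ],
)

```text
clock: 50.22
tool_pos: [0.4815, 0.1766, -0.0152]
orientation: [-3.142, 0.001, -3.025]
force: [-2.2, -1.4, 7.9]
grip_width: 0.314
gripper_force: 30.0
```

>>> send_rows(
  deltas=[
    [[0,0,0],[0,0,0]],
    [[0,0,0],[0,0,0]],
    [[0,0,0],[0,0,0]],
    [[0,0,0],[0,0,0]],
    [[0,0,-0.03],[0,0,0]],
    [[0,0,-0.05],[0,0,0]],
    [[0.05,0,-0.05],[0,0,0]],
    [[0.05,0,-0.05],[0,0,0]],
    [[0.03,0,-0.03],[0,0,0]],
    [[0,0,0],[0,0,0]],
    [[0,0,0],[0,0,0]],
  ],
  fingers=0.06,
)

```text
clock: 51.6
tool_pos: [0.364, 0.1629, 0.1818]
orientation: [-3.141, -0.0, -3.025]
force: [1.3, 0.5, -0.3]
grip_width: 0.637
gripper_force: 0.0
```

Run:
```python
from h import *
n=np.array([.51,.18])
o,im,m=rects('beam_a',.028,'wrist',near=n,img='p2'); o,t,mt=rects('beam_a',.028,'top',near=n,img='p2t')
o,s,ms=rects('beam_a',.028,'scene',near=n,img='p2s')
x,y=proj('wrist',[[.5499,.1843,.028]],m)[0].astype(int); a=cv2.resize(im[max(0,y-80):y+30,x-50:x+50],(400,440),interpolation=cv2.INTER_CUBIC)
u,v=proj('scene',[[.53,.18,.028]],ms)[0].astype(int); b=cv2.resize(s[v-40:v+48,u-40:u+40],(400,440),interpolation=cv2.INTER_CUBIC)
save(np.hstack([a,b]),'p2c'); print('orig',x-50,max(0,y-80),'x4 |',u-40,v-40,'x5')
```

```text
beam_a 0.66 c [0.5081 0.1793] L 145 W 31 ang 6.6 mark [0.4416 0.1717] 0.0669
beam_a 0.87 c [0.5065 0.1771] L 135 W 33 ang 6.7 mark None None
beam_a 0.61 c [0.4996 0.1684] L 168 W 51 ang 7.8 mark [0.4801 0.1557] 0.0233
orig 234 238 x4 | 180 151 x5
```

View pics/p2c.png

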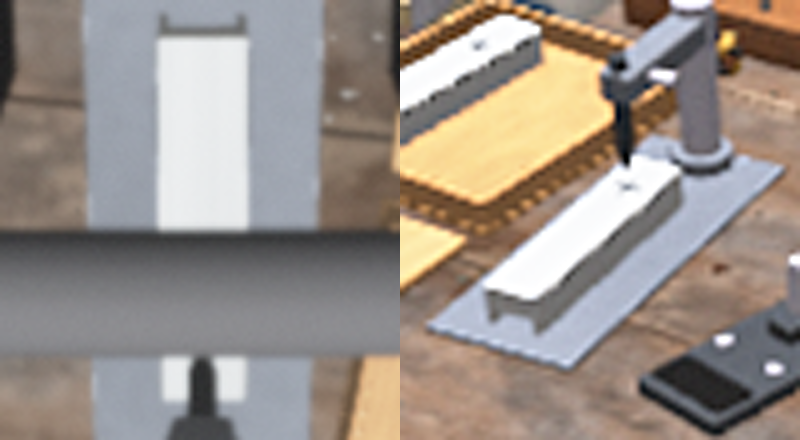

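The right crop shows the cross at scene pixel (225.6,188.2) just under the tip at (225.2,184.0). The left crop shows the front edge at crop row 402 and the rear top edge at row 38.

Run:
```python
from h import *
tip=unproj('scene',[225.2,184.0],.038)[0]; mk=unproj('scene',[225.6,188.2],.028)[0]
print(tip,mk,mk-tip)
m=camera_model('wrist')
f=unproj('wrist',[234+203/4-.4,238+402/4-.4],.028,m)[0]; b=unproj('wrist',[234+203/4-.4,238+37/4-.4],.028,m)[0]; print('front',f,'rear',b,np.linalg.norm(f-b),'mid',(f+b)/2)
rects('beam_a',.024,'top',near=np.array([.452,-.3742]))
plan(.4535,-.375,.10,np.radians(187-360))
```

```text
[0.55411698 0.1837284 ] [0.55077304 0.18067738] [-0.00334394 -0.00305102]
front [0.58134605 0.18790531] rear [0.44105162 0.17142321] 0.14125928433862617 mid [0.51119884 0.17966426]
beam_a 0.61 c [ 0.4524 -0.3747] L 128 W 40 ang 7.6 mark [ 0.4596 -0.3698] 0.0087
at [0.3639 0.1629 0.1821] yaw -3.025; turn 1 x [-0.0002 -0.0008 -0.0061]; then shift 11 x [-0.0021 -0.0495  0.0075] total [-0.0234 -0.5448  0.0821] axes+world t=52.0
```

Run:
```python
from h import *
m=camera_model('wrist'); im=cv2.imread('pics/p2.png').astype(int)
a=np.radians(6.55); X=np.array([np.cos(a),np.sin(a)]); Y=np.array([-X[1],X[0]])
o=np.array([.5102,.1798])
for v in (-.034,-.028,-.022,0,.022,.028,.034):
    u=np.arange(-.11,-.06,.0005); P=np.c_[o+u[:,None]*X+v*Y,np.full(len(u),.004)]
    q=proj('wrist',P,m); s=cv2.remap((im[...,0]-im[...,2]).astype(np.float32),q[:,0].astype(np.float32)[None],q[:,1].astype(np.float32)[None],cv2.INTER_LINEAR)[0]
    s=cv2.GaussianBlur(s[None],(7,1),1.5)[0]; i=np.argmax(np.diff(s)); h=(s[:10].mean()+s[60:].mean())/2 if abs(v)>.02 else s.mean(); j=np.argmax(s>h)
    print(v,'max grad',u[i].round(4),'half',u[j].round(4))
# lateral edges
for u0 in (-.06,-.03):
    v=np.arange(-.06,.06,.0005); P=np.c_[o+u0*X+v[:,None]*Y,np.full(len(v),.004)]; q=proj('wrist',P,m)
    s=cv2.GaussianBlur(cv2.remap((im[...,0]-im[...,2]).astype(np.float32),q[:,0].astype(np.float32)[None],q[:,1].astype(np.float32)[None],cv2.INTER_LINEAR),(7,1),1.5)[0]
    d=np.diff(s); print(u0,v[np.argmax(d[:80])],v[160+np.argmin(d[160:])])
```

```text
-0.034 max grad -0.085 half -0.084
-0.028 max grad -0.085 half -0.084
-0.022 max grad -0.085 half -0.084
0 max grad -0.0845 half -0.0845
0.022 max grad -0.0845 half -0.084
0.028 max grad -0.0845 half -0.0835
0.034 max grad -0.0845 half -0.0835
-0.06 -0.04299999999999998 0.04150000000000009
-0.03 -0.04249999999999998 0.04100000000000009
```

In the wrist frame the bed origin and the beam's middle agree within 1 mm, so beam c is placed. On to beam d.

>>> send_rows(
  deltas=[
    [[-0.002,-0.05,0],[0,0,-0.006]],
    [[-0.002,-0.05,0],[0,0,0]],
    [[-0.002,-0.05,0],[0,0,0]],
    [[-0.002,-0.05,0],[0,0,0]],
    [[-0.002,-0.05,0],[0,0,0]],
    [[-0.002,-0.05,0],[0,0,0]],
    [[-0.002,-0.05,0],[0,0,0]],
    [[-0.002,-0.05,0],[0,0,0]],
    [[-0.002,-0.05,0],[0,0,0]],
    [[-0.002,-0.05,0.03],[0,0,0]],
    [[-0.003,-0.045,0.05],[0,0,0]],
    [[0,0,0.02],[0,0,0]],
    [[0,0,0],[0,0,0]],
    [[0,0,0],[0,0,0]],
  ],
)

```text
clock: 53.75
tool_pos: [0.4526, -0.3722, 0.0873]
orientation: [-3.14, 0.001, -3.019]
force: [-0.3, 1.0, 0.3]
grip_width: 0.634
gripper_force: 0.0
```

Run:
```python
from h import *
rects('beam_a',.024,'wrist',near=np.array([.454,-.375]))
plan(.4540,-.376,-.022,np.radians(187-360),.04)
```

```text
beam_a 0.72 c [ 0.4555 -0.3792] L 127 W 32 ang 6.9 mark [ 0.4958 -0.3747] 0.0406
at [ 0.4527 -0.3722  0.0876] yaw -3.019; turn 1 x [-0.0017  0.0015  0.0006]; then shift 3 x [-0.0003 -0.0013  0.0365] total [-0.0008 -0.0039  0.1096] axes+world t=53.9
```

>>> send_rows(
  deltas=[
    [[-0.0023,-0.0075,0.03],[0,0,0]],
    [[0,0,0.04],[0,0,0]],
    [[0,0,0.039],[0,0,0]],
    [[0,0,0],[0,0,0]],
    [[0,0,0],[0,0,0]],
  ],
)

```text
clock: 54.48
tool_pos: [0.4563, -0.3799, -0.0208]
orientation: [-3.14, 0.002, -3.019]
force: [0.9, -0.6, 0.4]
grip_width: 0.639
gripper_force: 0.0
```

>>> send_rows(
  deltas=[
    [[0,0,0],[0,0,0]],
    [[0,0,0],[0,0,0]],
    [[0,0,0],[0,0,0]],
    [[0,0,0],[0,0,0]],
    [[0,0,0],[0,0,0]],
  ],
  fingers=0,
)

```text
clock: 55.1
tool_pos: [0.4555, -0.3793, -0.0226]
orientation: [-3.141, 0.0, -3.019]
force: [-2.4, 1.6, 6.0]
grip_width: 0.317
gripper_force: 30.0
```

>>> send_rows(
  deltas=[
    [[0,0,-0.03],[0,0,0]],
    [[0,0,-0.04],[0,0,0]],
    [[0,0,-0.04],[0,0,0]],
    [[0,0,0],[0,0,0.158]],
    [[0,0,0],[0,0,0.158]],
    [[0,0,0],[0,0,0]],
    [[0,0,0],[0,0,0]],
  ],
)

```text
clock: 55.98
tool_pos: [0.4552, -0.3792, 0.0867]
orientation: [3.141, -0.0, 2.951]
force: [0.1, -0.6, -2.6]
grip_width: 0.313
gripper_force: 30.0
```

Run:
```python
from h import *
plan(.5189,.0455,.09,np.radians(169))
```

```text
at [ 0.4552 -0.3792  0.0867] yaw 2.951; turn 1 x [ 0.0003 -0.0005  0.0017]; then shift 9 x [ 0.0021  0.0477 -0.0004] total [ 0.0185  0.429  -0.0033] axes+world t=56.0
```

>>> send_rows(
  deltas=[
    [[0.0021,0.0477,0],[0,0,0]],
    [[0.0021,0.0477,0],[0,0,0]],
    [[0.0021,0.0477,0],[0,0,0]],
    [[0.0021,0.0477,0],[0,0,0]],
    [[0.0021,0.0477,0],[0,0,0]],
    [[0.0021,0.0477,0],[0,0,0]],
    [[0.0021,0.0477,0],[0,0,0]],
    [[0.0021,0.0477,0],[0,0,0]],
    [[0.0021,0.0477,0],[0,0,0]],
    [[0,0,0],[0,0,0]],
    [[0,0,0],[0,0,0]],
    [[0,0,0.03],[0,0,0]],
    [[0,0,0.03],[0,0,0]],
    [[0,0,0.01],[0,0,0]],
    [[0,0,0],[0,0,0]],
    [[0,0,0],[0,0,0]],
  ],
)

```text
clock: 57.98
tool_pos: [0.5202, 0.0454, 0.0182]
orientation: [3.141, 0.002, 2.948]
force: [-0.0, 0.6, -2.6]
grip_width: 0.313
gripper_force: 30.0
```

Run:
```python
from h import *
plan(.5189,.0455,.004,np.radians(169))
```

```text
at [0.5202 0.0454 0.0182] yaw 2.948; turn 1 x [ 0.0003  0.0016 -0.002 ]; then shift 1 x [ 0.0013 -0.0001  0.0142] total [ 0.0013 -0.0001  0.0142] axes+world t=58.0
```

>>> send_rows(
  deltas=[
    [[0.0008,0,0.007],[0,0,0]],
    [[0,0,0.003],[0,0,0]],
    [[0,0,0.002],[0,0,0]],
    [[0,0,0.0015],[0,0,0]],
    [[0,0,0.0005],[0,0,0]],
    [[0,0,0],[0,0,0]],
  ],
)

```text
clock: 58.72
tool_pos: [0.5187, 0.0458, 0.0033]
orientation: [3.142, 0.0, 2.948]
force: [-2.7, -0.0, 4.5]
grip_width: 0.316
gripper_force: 30.0
```

>>> send_rows(
  deltas=[
    [[0,0,0],[0,0,0]],
    [[0,0,0],[0,0,0]],
    [[0,0,0],[0,0,0]],
    [[0,0,0],[0,0,0]],
    [[0,0,0],[0,0,0]],
    [[0,0,0],[0,0,0]],
    [[0,0,0],[0,0,0]],
    [[0,0,0],[0,0,0]],
  ],
  fingers=0.06,
)

```text
clock: 59.72
tool_pos: [0.5187, 0.0458, 0.003]
orientation: [3.142, 0.0, 2.948]
force: [-0.2, -0.2, -0.3]
grip_width: 0.639
gripper_force: 0.0
```

>>> send_rows(
  deltas=[
    [[0,0,-0.04],[0,0,0]],
    [[0,0,-0.05],[0,0,0]],
    [[0,0,-0.05],[0,0,0]],
    [[0,0,0],[0,0,0]],
    [[0,0,0],[0,0,0]],
  ],
)

```text
clock: 60.35
tool_pos: [0.5182, 0.0458, 0.1422]
orientation: [-3.141, -0.001, 2.948]
force: [0.6, -0.2, 0.1]
grip_width: 0.638
gripper_force: 0.0
```

Run:
```python
from h import *
tiltfit(.125,'k4')
rects('beam_a',.050,'wrist',near=np.array([.519,.045]))
plan(.5184,.0456,.003,np.radians(169))
```

```text
pos [199.2, 212.1] 0.96 [(np.float64(0.0), np.float64(0.32), 0.008), (np.float64(0.0), np.float64(0.32), 0.004), (np.float64(0.0), np.float64(0.32), 0)]
beam_a 0.66 c [0.5214 0.0461] L 129 W 32 ang -10.7 mark [0.5601 0.0378] 0.0395
at [0.5182 0.0458 0.1418] yaw 2.948; turn 1 x [-0.0005 -0.002  -0.0018]; then shift 3 x [-0.0001 -0.      0.0463] total [-2.000e-04 -1.000e-04  1.388e-01] axes+world t=60.5
```

Run:
```python
from h import *
im=get_image('scene'); m=camera_model('scene'); p=proj('scene',[[.5189,.0453,.05]],m)[0]
print(p,[(np.round(d['position']),round(d['score'],2)) for d in spotter.regions_of('beam_d','scene')])
g=(im.min(2)>215)  # white top face
g=g.astype(np.uint8); x,y=p.astype(int); g2=np.zeros_like(g); g2[y-45:y+45,x-45:x+45]=g[y-45:y+45,x-45:x+45]
n,lab,st,ce=cv2.connectedComponentsWithStats(g2); 
for i in range(1,n):
    if st[i,4]>40: print(st[i],ce[i])
i=1+np.argmax(st[1:,4]); k=lab==i; L=.125; res=[]
for th in np.linspace(-.36,.36,37):
    for s in (-.008,-.004,0,.004,.008):
        a=np.radians(-11); X=np.array([np.cos(a)*np.cos(th),np.sin(a)*np.cos(th),np.sin(th)]); Y=np.array([-np.sin(a),np.cos(a),0]); Z=np.cross(X,Y)
        c=np.array([.5189,.0453,.046])+.004*Z+s*X
        P=np.array([c+X*u*L/2+Y*v*.015 for u,v in((-1,-1),(-1,1),(1,1),(1,-1))])
        t=np.zeros(g.shape,np.uint8); cv2.fillConvexPoly(t,proj('scene',P,m).round().astype(np.int32),1)
        res.append(((k&(t>0)).sum()/(k|(t>0)).sum(),round(th,2),s))
print(sorted(res,reverse=True)[:3])
```

```text
[260.88974124 201.03609849] [(array([199., 215.]), 0.8), (array([208., 260.]), 0.75), (array([170., 185.]), 0.64), (array([198., 147.]), 0.59)]
[215 182  21  21 190] [222.93157895 190.53684211]
[240 184  43  36 446] [260.34529148 201.47085202]
[(np.float64(0.9229122055674518), np.float64(0.26), 0), (np.float64(0.9094650205761317), np.float64(0.32), 0), (np.float64(0.9047619047619048), np.float64(0.28), 0)]
```

Beam d tips (+0.26 rad, near end down, 0.92 overlap). It goes to the scrap box.

>>> send_rows(
  deltas=[
    [[0,0,0.05],[0,0,0]],
    [[0,0,0.05],[0,0,0]],
    [[0,0,0.039],[0,0,0]],
    [[0,0,0],[0,0,0]],
    [[0,0,0],[0,0,0]],
  ],
)

```text
clock: 61.28
tool_pos: [0.5195, 0.0458, 0.0055]
orientation: [3.141, 0.002, 2.948]
force: [-0.1, 0.5, 0.7]
grip_width: 0.639
gripper_force: 0.0
```

>>> send_rows(
  deltas=[
    [[0,0,0],[0,0,0]],
    [[0,0,0],[0,0,0]],
    [[0,0,0],[0,0,0]],
    [[0,0,0],[0,0,0]],
    [[0,0,0],[0,0,0]],
  ],
  fingers=0,
)

```text
clock: 61.9
tool_pos: [0.5188, 0.0458, 0.0043]
orientation: [3.142, 0.0, 2.948]
force: [0.2, -1.1, 2.5]
grip_width: 0.314
gripper_force: 30.0
```

>>> send_rows(
  deltas=[
    [[0,0,-0.03],[0,0,0]],
    [[0,0,-0.04],[0,0,0]],
    [[0,0,-0.04],[0,0,0]],
    [[0.04,0,-0.03],[0,0,0]],
    [[0.04,0,-0.01],[0,0,0]],
    [[0.04,0,0],[0,0,0]],
    [[0.03,-0.02,0],[0,0,0]],
    [[0,0,0],[0,0,0]],
    [[0,0,0],[0,0,0]],
  ],
)

```text
clock: 63.02
tool_pos: [0.3681, 0.0551, 0.1542]
orientation: [3.141, 0.001, 2.948]
force: [-0.5, -0.3, -1.5]
grip_width: 0.314
gripper_force: 30.0
```

Run:
```python
from h import *
print(r.observe()['grip_width'])
rects('scrap_box',.022,'top');rects('pass_board',.008,'top',near=np.array([.4,.32]))
rects('beam_a',.027,'top')
plan(.59,.306,.15,np.radians(179.1))
```

```text
0.3140629621785439
scrap_box 0.69 c [0.5952 0.3232] L 189 W 169 ang 0.7 mark None None
pass_board 0.94 c [0.4039 0.3234] L 172 W 167 ang 2.2 mark None None
beam_a 0.71 c [0.5899 0.3538] L 155 W 36 ang -0.7 mark [0.6221 0.3545] 0.0322
beam_a 0.63 c [0.403  0.3191] L 170 W 35 ang 3.0 mark [0.4433 0.3247] 0.0407
beam_a 0.56 c [0.5126 0.1779] L 117 W 32 ang 7.1 mark None None
at [0.3678 0.0551 0.1538] yaw 2.948; turn 2 x [-0.     -0.0003 -0.089 ]; then shift 6 x [-0.0364  0.0424  0.0006] total [-0.2182  0.2543  0.0038] axes+world t=63.3
```

>>> send_rows(
  deltas=[
    [[0,0,0],[0,0,-0.089]],
    [[0,0,0],[0,0,-0.089]],
    [[-0.0364,0.0424,0],[0,0,0]],
    [[-0.0364,0.0424,0],[0,0,0]],
    [[-0.0364,0.0424,0],[0,0,0]],
    [[-0.0364,0.0424,0],[0,0,0]],
    [[-0.0364,0.0424,0],[0,0,0]],
    [[-0.0364,0.0424,0],[0,0,0]],
    [[0,0,0],[0,0,0]],
    [[0,0,0],[0,0,0]],
    [[0,0,0.05],[0,0,0]],
    [[0,0,0.03],[0,0,0]],
    [[0,0,0],[0,0,0]],
    [[0,0,0],[0,0,0]],
  ],
)

```text
clock: 65.08
tool_pos: [0.5907, 0.3059, 0.0764]
orientation: [3.14, 0.002, 3.125]
force: [-0.5, -0.2, -2.0]
grip_width: 0.315
gripper_force: 30.0
```

Run:
```python
from h import *
plan(.59,.3055,.0,np.radians(179.1),.03)
```

```text
at [0.5907 0.3059 0.0764] yaw 3.125; turn 1 x [ 0.0011  0.0025 -0.0006]; then shift 3 x [ 0.0002 -0.0001  0.0255] total [ 0.0007 -0.0004  0.0764] axes+world t=65.1
```

>>> send_rows(
  deltas=[
    [[0,0,0.025],[0,0,0]],
    [[0,0,0.025],[0,0,0]],
    [[0,0,0.018],[0,0,0]],
    [[0,0,0],[0,0,0]],
    [[0,0,0.004],[0,0,0]],
    [[0,0,0.003],[0,0,0]],
    [[0,0,0.003],[0,0,0]],
    [[0,0,0.003],[0,0,0]],
    [[0,0,0],[0,0,0]],
  ],
)

```text
clock: 66.2
tool_pos: [0.591, 0.3062, -0.006]
orientation: [3.141, 0.002, 3.126]
force: [4.6, -0.9, 5.5]
grip_width: 0.316
gripper_force: 30.0
```

>>> send_rows(
  deltas=[
    [[0,0,0.002],[0,0,0]],
    [[0,0,0.002],[0,0,0]],
    [[0,0,0.002],[0,0,0]],
    [[0,0,0.001],[0,0,0]],
    [[0,0,0],[0,0,0]],
  ],
)

```text
clock: 66.82
tool_pos: [0.5899, 0.306, -0.0141]
orientation: [-3.142, -0.0, 3.126]
force: [3.4, 0.3, 3.6]
grip_width: 0.318
gripper_force: 30.0
```

>>> send_rows(
  deltas=[
    [[0,0,0],[0,0,0]],
    [[0,0,0],[0,0,0]],
    [[0,0,0],[0,0,0]],
    [[0,0,0],[0,0,0]],
    [[0,0,-0.03],[0,0,0]],
    [[0,0,-0.05],[0,0,0]],
    [[0,0,-0.05],[0,0,0]],
    [[0,0,-0.03],[0,0,0]],
    [[0.04,-0.05,0],[0,0,0]],
    [[0.04,-0.05,0],[0,0,0]],
    [[0.04,-0.05,0],[0,0,0]],
    [[0.04,-0.05,0],[0,0,0]],
    [[0.04,-0.05,0],[0,0,0]],
    [[0,-0.06,0],[0,0,0]],
    [[0,-0.06,0],[0,0,0]],
    [[0,-0.06,0],[0,0,0]],
    [[0,-0.05,0],[0,0,0]],
    [[0,0,0],[0,0,0]],
  ],
  fingers=0.04,
)

```text
clock: 69.08
tool_pos: [0.3869, -0.1673, 0.146]
orientation: [-3.141, -0.0, 3.122]
force: [0.2, 0.6, -0.1]
grip_width: 0.425
gripper_force: 0.0
```

Run:
```python
from h import *
rects('beam_a',.027,'top',img='fin'); rects('scrap_box',.022,'top'); rects('pass_board',.008,'top')
rects('beam_a',.026,'scene')
```

```text
beam_a 0.96 c [0.5898 0.354 ] L 155 W 36 ang -0.9 mark [0.6095 0.3504] 0.02
beam_a 0.91 c [0.4031 0.3185] L 170 W 40 ang 3.2 mark [0.4322 0.3105] 0.0301
beam_a 0.86 c [0.5073 0.1776] L 134 W 33 ang 6.5 mark None None
beam_a 0.84 c [0.5918 0.3023] L 124 W 35 ang -0.4 mark [0.6332 0.3057] 0.0416
scrap_box 0.84 c [0.596  0.3195] L 191 W 168 ang 1.3 mark None None
pass_board 0.75 c [0.4027 0.321 ] L 170 W 161 ang 2.5 mark None None
beam_a 0.68 c [0.503  0.1696] L 162 W 52 ang 6.1 mark [0.4891 0.1582] 0.018
beam_a 0.65 c [0.5863 0.2946] L 146 W 59 ang -0.8 mark [0.5779 0.2829] 0.0144
beam_a 0.64 c [0.4092 0.3131] L 176 W 56 ang 1.7 mark [0.3998 0.3021] 0.0145
beam_a 0.62 c [0.5916 0.3481] L 166 W 56 ang 4.5 mark [0.5535 0.3356] 0.0401
```

Run:
```python
from h import *
a=cv2.imread('pics/p2s.png'); b=cv2.cvtColor(get_image('scene'),cv2.COLOR_RGB2BGR); print(np.abs(a[170:222,190:240].astype(int)-b[170:222,190:240]).mean())
m=camera_model('scene')
print(cv2.phaseCorrelate(*[cv2.cvtColor(i[170:222,190:240],cv2.COLOR_BGR2GRAY).astype(np.float64) for i in (a,b)]))
print(r.hand_in())
```

```text
10.407051282051283
((-0.1664778449632749, -0.011407314331808749), 0.8341960674979799)
the job is handed in; nothing more can be done
None
```

The job is handed in. Four beams were on the bench (no 110 mm one); by my last camera check the 140 mm beam lies under the punch with its cross about 1 mm from the tip (one coarser camera reading said 4.5 mm), the 170 mm beam is on the board, and the 155 mm and 125 mm beams, which both tipped, are in the scrap box.

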